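Clamp a sample in the inspection carousel and index it to the camera

ROBOT

A 6-joint arm with a two-finger parallel gripper is mounted at the origin on the work surface. World frame = base frame: x ahead of the robot, y to its left, z up, the work surface at z = 0. Lengths are in m, angles in degrees, forces in N, time in s.
With the tool pointing down it reaches from about 0.275 to 0.725 m from the base axis. Payload 5.6 kg.
Tool frame: the origin (TCP) lies between the finger pads; the fingertips stand 25 mm ahead of it and the grasp point (between the pads) lies 6 mm ahead of it; z points along the fingers, x is the direction in which the jaws open and shut, and the axes are right-handed (so a half turn about z gives the same grasp; the last joint's range is limited). The gripper opens to 85 mm and grips with 20 to 120 N. Pads are 22 mm wide; open, the fingers measure 114 mm over their backs; the gripper's body (76 mm by 85 mm) begins 54 mm behind the grasp point. The pads swing forward as they close: fully open they stand 13 mm farther back than shut.
Start: joints at [86.837, 14.616, 6.199, 0, -81.583, -16.306], TCP at [0.183, 0.519, 0.256] pointing down, gripper open.
Joint ranges: [-168.99, 168.99], [-69.2, 112.95], [-62.41, 85.93], [-164.36, 98.24], [-168.68, -3.75], [-174.98, 174.98]. Speed limits (degrees/s): [147.25, 147.25, 180, 180, 180, 180].

INTERFACE

Orientations are given as a 3x3 rotation matrix whose columns are the frame's x, y, z axes.
In Python, from station import ctrl gives the robot as it stands.
- The arm moves only by the tool drive_tool, never from a script. Its argument "targets" is a list of rows, each an object of numbers: "dx", "dy", "dz": the shift along the tool's x, y, z in cm; "rx", "ry", "rz": the turn, a rotation vector about the tool's x, y, z in degrees. A call has 1 to 10 rows; each row shifts and turns the commanded pose from where the row before left it, along the tool's axes as they then stand; what a row does not reach is not made up. A row lasts 1/10 s, in which the tool goes at most 50 mm and 8.59 degrees, less where a joint would pass 70% of its speed; a pose out of reach is approached as far as the arm can. A call is refused whole if a number of a shift passes 5 or a number of a turn 8.59, either way. A call with a gripper value outside its range is refused whole. "jaw" is the finger opening in cm, from 0 to 8.54, set as the call begins (left out, the last holds). The fingers move at their own pace and stop on an object; "force" is the grip in N (left out, the last holds). Time passes only in rows, so rows that do not move let the fingers close. It gives the time, the measured TCP pose, the force and the opening at its end, in the units of the state.
- ctrl.observe(): the state, without advancing time (a new reading comes with each control period).
- ctrl.capture(name): name is "side" or "top" or "wrist"; returns a dict with "frame" (400x640x3 uint8, blue, green, red), "fovy" (degrees; the focal length in pixels is half the picture's height over the tangent of half this angle, whatever the lens; pixels are square), "cx", "cy" (the principal point, pixels), "cam_to_world" (4x4, takes a point from camera to world coordinates); the wrist camera has in their place "tool_from_camera" (4x4, takes a point from camera to tool coordinates, whose origin is the TCP and whose axes are the tool frame's). Camera axes: x right, y down, z forward; pixel columns grow to the right and rows downward; lengths in m; the calibration is good to about 2 mm. The wrist camera is an equidistant fisheye: a pixel r from the principal point sees the ray r / f radians off the axis. A picture is of the moment at which its call begins: read the wrist's pose just before it. There is no depth.
- ctrl.sign_off(): hands the job in, once; it reports no verdict.
The state is a dict: "time": time; "joint_positions": joint angles; "qvel": joint speeds; "joint_torque": joint torques, N m; "eef_pos": TCP position; "ee_rot": TCP orientation; "contact_force": force on the tool from outside, world axes, zero at the start; "torque": the same for the moment, N m; "finger_gap": opening from 0.0 (shut) to 1.0 (fully open).
Only numpy, scipy, OpenCV 4.12 (cv2) and the standard library are available. Lean on these libraries where they do the work, as an engineer would, in place of code of your own. Each camera call takes 0.05 s, during which the arm holds its last target. There are 200 camera calls.

TASK

Take the pin mount with the orange sample from the blue rack, set its shank fully home in the empty collet chuck of the carousel, and tighten that chuck's nut (clockwise) until it grips the shank. Then push the carousel round by one of its spokes until the chuck you loaded is lined up with the red pointer in front of the camera, and leave it at rest there. Do not disturb the camera, the other samples or anything else on the bench.

Things in the scene. Friction and masses are not known exactly. Their poses are not given: they have to be found in the camera images.
- stage: Fixed base of the rotary sample stage. Origin on the bench on the carousel's vertical axis; +x points along the optical rail to the red pointer and camera, z up. Dark base disc, radius 78 mm, 16 mm high; rail 34 mm wide, 10 mm high, out to 280 mm from the axis; red pointer on it 89 to 119 mm from the axis, up to 21.5 mm high. Outside the disc only rail and pointer lie under the spokes
- carousel (a joint): angle of the carousel about the stage's vertical axis, rad, counter-clockwise from above positive, unlimited: 0 (or any whole number of turns) when the empty chuck points along the stage's +x at the pointer. Free-turning with light friction (about 0.5 N at a spoke starts it); pushed slowly it stops almost at once, pushed at 1 rad/s it coasts about 0.1 rad, and it stays where it stops
- spokes: The four steel spokes, fixed to the carousel. Origin on its axis on the bench; +x points to the chuck to be loaded, the spokes stand at 45, 135, 225 and 315 degrees from it, midway between chucks. Each is 10 mm thick, level, centre line 30 mm above the bench, from the platter's rim (85 mm) to 137 mm from the axis, then a black ball of 16 mm centred at 145 mm (out to 153 mm)
- chuck (a point): centre of the mouth of the empty collet chuck, on its axis, at the top face of the four brass jaws, 66 mm above the bench; turns with the carousel. Bore between the open jaws 12.4 mm wide, 27 mm deep. Round the jaws sits the nut, 45 to 62 mm above the bench
- nut (a joint): angle of the empty chuck's knurled dark nut, rad, 0 open, growing clockwise from above, stop at 1.5; starts near 0. Nut 34 mm across (twelve flats), 45 to 62 mm above the bench, open middle. It closes four jaws, which meet the shank at about 0.8 rad and grip firmly beyond 1.05 rad. Friction about 0.15 N m, more once the jaws bite; it stays where it is left
- mark (a point): outer end of the black line of the chuck to be loaded, on the top edge of the aluminium platter; turns with it. Platter: radius 85 mm, underside 24, top 36 mm above the bench, hub 46 mm high, radius 22 mm. Four chucks stand on it 60 mm from the axis, 90 degrees apart, one of them empty; each has such a black line from chuck to rim
- index (a point): fixed point 85 mm from the axis just in front of the inner end of the red pointer, 36 mm above the bench: the mark must come to this point
- camera: inspection camera fixed on the rail: lens pointing at the axis, its front 154 mm from the axis, 90 mm above the bench; housing to 255 mm from the axis, 50 mm wide, 119 mm high. Origin on the stage's axis on the bench. Not to be bumped
- loaded1: clamped blue sample in the next chuck counter-clockwise of the empty one: nut 33 mm across, 45 to 62 mm above the bench, mount 19 mm thick above it to 104 mm. Origin on the chuck's axis on the bench. Not to be touched
- loaded2: clamped white sample in the chuck opposite the empty one, same sizes. Not to be touched
- loaded3: clamped green sample in the next chuck clockwise of the empty one, same sizes. Not to be touched
- mount_mid (a point): centre of the loose pin mount with orange sample, on its axis, 32 mm above the shank's tip; z up along it. Steel shank 10 mm thick, 26 mm long, bevelled tip; aluminium body 19 mm thick, 26 to 54 mm above the tip; orange disc 15 mm wide on top, to 64 mm; about 45 g. Its shoulder rests on the rack. Fully home in the chuck the shoulder rests on the jaws and this point is 6 mm above point chuck
- rack: fixed blue rack 50 mm (x) by 170 mm (y), 40 mm high, origin at the centre of its underside. Four holes 13 mm wide, 30 mm deep, in a row along its y at -60, -20, 20 and 60 mm; three hold mounts
- spare1_mid (a point): same point of the mount with the white sample in the rack, to be left there
- spare2_mid (a point): same point of the mount with the black sample in the rack, to be left there
- vial: loose amber vial, 36 mm thick, 52 mm high, near the stage's side towards the robot; origin at its underside
- dishes: loose stack of three small dishes, 57 mm wide, 35 mm high, in front of the rack; origin at its underside
- tipbox: loose blue tip box 72 x 92 mm, 56 mm high, behind the rack; origin at its underside
- washbottle: loose white wash bottle, 64 mm thick, 200 mm high with its spout, right; origin at its underside
- beaker: loose glass beaker, 70 mm wide, 90 mm high, left; origin at its underside

How it is judged (in metres and radians):
On the way, in this order (a step that is already met when the one before it is completed fails the run):
1. the orange mount stands fully home in the empty chuck (horizontal distance between mount_mid and chuck below 0.003 m and z of mount_mid in the frame of chuck below 0.009 m and angle between mount_mid's own z axis and vertical below 0.08 rad), for 0.2 s.
2. the nut is tightened until the jaws grip the shank (value of joint nut above 1.05 rad and horizontal distance between mount_mid and chuck below 0.003 m and z of mount_mid in the frame of chuck below 0.009 m), for 0.2 s.
3. the fingers push a spoke while the chuck's mark is within 60 mm of the index point at the pointer (contact force between the fingers and spokes above 0.1 N and horizontal distance between mark and index below 0.06 m).
At the end, for the whole second after the job is handed in: The loaded chuck's mark is within 5 mm of the index point at the red pointer and the carousel is at rest; the orange mount is upright (within 0.08 rad), centred in the chuck within 3 mm and home within 3 mm; the nut stands beyond 1.05 rad (all of step 2 and horizontal distance between mark and index below 0.005 m and velocity of joint carousel between -0.05 and 0.05 rad/s and angle between mount_mid's own z axis and vertical below 0.08 rad); the robot touches nothing.
It fails at once if the camera is bumped (over 4 N) (contact force between camera and anything else above 4 N).
It fails at once if a clamped sample is touched (over 3 N) (contact force between any of loaded1, loaded2, loaded3 and anything else above 3 N).
It fails at once if a spare mount is moved more than 15 mm (distance of any of spare1_mid, spare2_mid from where it was at the start of the episode above 0.015 m).
It fails at once if a bystander is moved more than 20 mm or tipped (distance of any of vial, dishes, tipbox, washbottle, beaker from where it was at the start of the episode above 0.02 m or angle between any of vial, washbottle, beaker's own z axis and vertical above 0.5 rad).
It also fails if it takes over 67 s, if anything falls off the work surface, if the arm or the gripper's body presses on something with over 40 N, if the wrist force passes 120 N, or if a joint passes its speed limit or range.

## Working session

There is one attempt and no reset: what is moved stays moved. The work goes in short steps, Python scripts to look and compute and a tool call to move; the robot and the scene stay as the last step left them, time stands still between calls to the robot, and variables do not carry over. Pictures are saved under pics/ and viewed, about 8 in all and at most 12, crops included, and the job is handed in when it is done.

Besides the shell and the picture viewer there is one more tool, called after ">>>" by a JSON object that holds its "fn" and its "kwargs". drive_tool: Moves the arm, as the interface text tells. Its arguments: {"type":"object","properties":{"targets":{"type":"array","items":{"type":"object","properties":{"dx":{"type":"number"},"dy":{"type":"number"},"dz":{"type":"number"},"rx":{"type":"number"},"ry":{"type":"number"},"rz":{"type":"number"}}}},"jaw":{"type":"number"},"force":{"type":"number"}},"required":["targets"]}

```bash
mkdir -p pics; ls
cat > h.py <<'E'
import numpy as np, cv2
from station import ctrl
def cap(n,fn=None):
    s=ctrl.observe(); c=ctrl.capture(n); f=np.array(c["frame"],dtype=np.uint8); c["frame"]=f
    if n=="wrist":
        T=np.eye(4);T[:3,:3]=np.array(s["ee_rot"]);T[:3,3]=s["eef_pos"]; c["M"]=T@np.array(c["tool_from_camera"])
    else: c["M"]=np.array(c["cam_to_world"])
    c["f"]=f.shape[0]/2/np.tan(np.radians(c["fovy"])/2); c["n"]=n
    if fn: cv2.imwrite("pics/"+fn,f)
    return c
def ray(c,u,v):
    x,y=(u-c["cx"])/c["f"],(v-c["cy"])/c["f"]
    if c["n"]=="wrist":
        r=np.hypot(x,y); k=np.sinc(r/np.pi); d=np.array([x*k,y*k,np.cos(r)])
    else: d=np.array([x,y,1.])
    return c["M"][:3,3],c["M"][:3,:3]@d
def onz(c,u,v,z):
    o,d=ray(c,u,v); return o+d*(z-o[2])/d[2]
def proj(c,p):
    q=c["M"][:3,:3].T@(np.array(p)-c["M"][:3,3])
    if c["n"]=="wrist":
        r=np.hypot(q[0],q[1]); a=np.arctan2(r,q[2])/max(r,1e-9); x,y=q[0]*a,q[1]*a
    else: x,y=q[0]/q[2],q[1]/q[2]
    return x*c["f"]+c["cx"],y*c["f"]+c["cy"]
E
python3 - <<'E'
from h import *
s=ctrl.observe(); print({k:np.round(v,3).tolist() for k,v in s.items()})
for n in ("side","top","wrist"):
    c=cap(n,n+"0.png"); print(n,c["fovy"],c["cx"],c["cy"],c["f"],np.round(c["M"],3).tolist())
E
```

```text
pics
{'time': 0.0, 'joint_positions': [86.836, 14.65, 6.131, -0.027, -81.585, -16.306], 'qvel': [0.032, -0.038, -0.005, 0.013, -0.042, 0.075], 'joint_torque': [0.001, -38.663, 23.794, 5.365, -0.006, 0.0], 'eef_pos': [0.183, 0.518, 0.255], 'ee_rot': [[-0.333, -0.943, -0.001], [-0.943, 0.333, -0.002], [0.002, -0.0, -1.0]], 'contact_force': [-0.359, 0.74, -1.068], 'torque': [0.031, 0.035, 0.008], 'finger_gap': 1.002}
side 52.74532553054707 317.9667365913666 195.89381337850574 403.3805262718566 [[0.782, 0.408, -0.471, 1.231], [0.623, -0.485, 0.614, -0.911], [0.022, -0.773, -0.633, 1.028], [0.0, 0.0, 0.0, 1.0]]
top 47.57784185255363 315.0077629328105 204.17291496421197 453.69828621353497 [[-0.026, -0.984, 0.177, 0.291], [-1.0, 0.027, 0.005, -0.017], [-0.01, -0.177, -0.984, 1.358], [0.0, 0.0, 0.0, 1.0]]
wrist 65.70646984690485 317.5467544432509 199.903815000196 309.70691628693146 [[-0.333, -0.911, -0.244, 0.245], [-0.943, 0.322, 0.085, 0.495], [0.001, 0.258, -0.966, 0.373], [0.0, 0.0, 0.0, 1.0]]
```

View pics/top0.png

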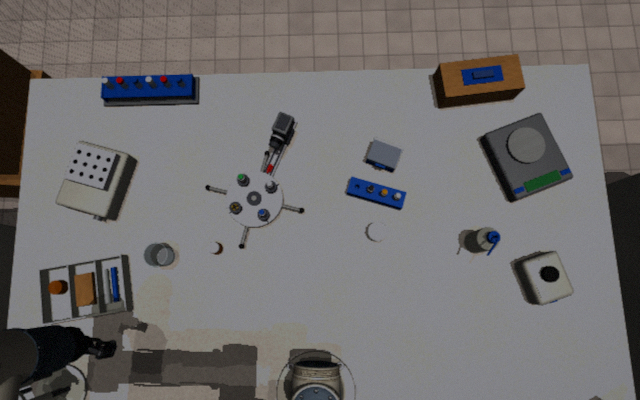

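View pics/side0.png

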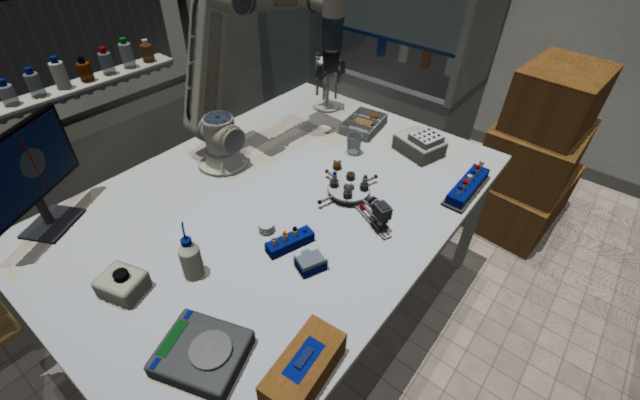

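Run:
```python
from h import *
f=cv2.imread("pics/top0.png")
a=cv2.resize(f[100:250,195:415],None,fx=3.6,fy=3.6,interpolation=cv2.INTER_CUBIC)
cv2.imwrite("pics/crop0.png",a)
c=cap("top")
for n,u,v,z in [("hub",254,198,.046),("empty",235,208,.064),("blue",263,214,.104),("white",271,186,.104),("green",242,178,.104),("s1",207,188,.03),("s2",300,210,.03),("s3",242,245,.03),("ptr",269,168,.02),("camera",283,125,.119),("orange?",385,192,.078),("rackc",376,193,.04),("vial",217,248,.05),("dish",374,231,.035),("beaker",158,254,.05)]:
    print(n,np.round(onz(c,u,v,z),3))
```

```text
hub [0.55  0.169 0.046]
empty [0.519 0.221 0.064]
blue [0.492 0.135 0.104]
white [0.572 0.112 0.104]
green [0.598 0.194 0.104]
s1 [0.588 0.312 0.03 ]
s2 [0.513 0.034 0.03 ]
s3 [0.414 0.206 0.03 ]
ptr [0.647 0.126 0.02 ]
camera [0.747 0.075 0.119]
orange? [ 0.551 -0.213  0.078]
rackc [ 0.556 -0.192  0.04 ]
vial [0.405 0.275 0.05 ]
dish [ 0.444 -0.181  0.035]
beaker [0.393 0.445 0.05 ]
```

View pics/crop0.png

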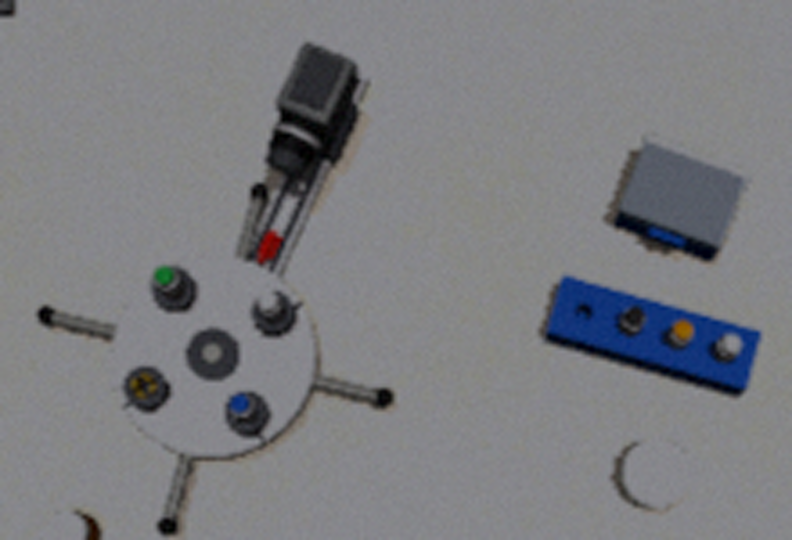

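Top view: hub at crop (212,353), empty brass chuck (147,388), with blue next counter-clockwise. The red pointer is at (269,246). In the rack, orange is at (682,331), black at (632,318), white at (729,345) and the free hole at (584,310). The rack row leans about 14° from world y. I'll move above the orange mount.

>>> {"fn": "drive_tool", "kwargs": {"targets": [{"rz": 8.45},{"rz": 8.45},{"rz": 8.45},{"rz": 8.45},{"rz": 8.45},{"rz": 8.45},{"rz": 8.45},{"rz": 8.45},{"rz": 8.45},{"rz": 8.45}], "jaw": 5.0}}

```text
schema error: expected keys dx, dy, dz, rx, ry, rz
```

>>> {"fn": "drive_tool", "kwargs": {"targets": [{"dx": -2.9,"dy": -3.4},{"dx": -2.9,"dy": -3.4},{"dx": -2.9,"dy": -3.4},{"dx": -2.9,"dy": -3.4},{"dx": -2.9,"dy": -3.4},{"dx": -2.9,"dy": -3.4},{"dx": -2.9,"dy": -3.4},{"dx": -2.9,"dy": -3.4},{"dx": -2.9,"dy": -3.4}]}}

```text
schema error: expected keys dx, dy, dz, rx, ry, rz
```

>>> {"fn": "drive_tool", "kwargs": {"targets": [{"dx": -2.9,"dy": -3.4},{"dx": -2.9,"dy": -3.4},{"dx": -2.9,"dy": -3.4},{"dx": -2.9,"dy": -3.4},{"dx": -2.9,"dy": -3.4},{"dx": -2.9,"dy": -3.4},{"dx": -2.9,"dy": -3.4},{"dx": -2.9,"dy": -3.4},{"dz": 3},{"dz": 3}]}}

```text
schema error: expected keys dx, dy, dz, rx, ry, rz
```

```bash
cat > st.py <<'E'
from h import *
s=ctrl.observe(); R=np.array(s["ee_rot"]); print("t",s["time"],"p",np.round(s["eef_pos"],4),"yaw",np.degrees(np.arctan2(R[1,0],R[0,0])),"tilt",np.round(R[:,2],3),"F",np.round(s["contact_force"],1),"gap",s["finger_gap"],"q",np.round(s["joint_positions"],1))
E
python3 - <<'E'
import st
from h import *
cap("wrist","w1.png")
E
```

```text
t 0.2 p [0.1832 0.5183 0.2558] yaw -109.47039500428308 tilt [-0.    -0.001 -1.   ] F [0.4 0.2 0.3] gap 0.9994414298763741 q [ 86.8  14.6   6.2  -0.  -81.6 -16.3]
```

View pics/w1.png

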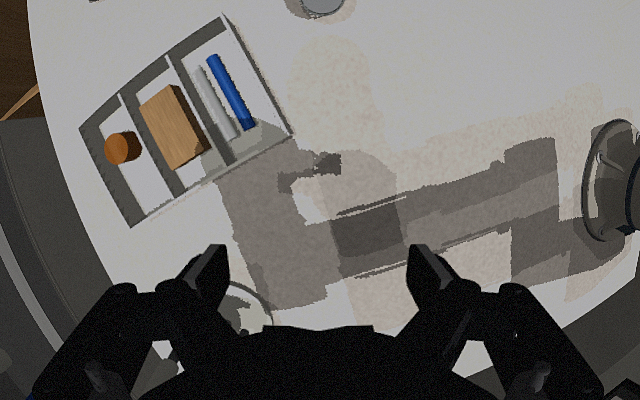

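>>> {"fn": "drive_tool", "kwargs": {"targets": [{"dx": 0,"dy": 0,"dz": 0,"rx": 0,"ry": 0,"rz": 8.45},{"dx": 0,"dy": 0,"dz": 0,"rx": 0,"ry": 0,"rz": 8.45},{"dx": 0,"dy": 0,"dz": 0,"rx": 0,"ry": 0,"rz": 8.45},{"dx": 0,"dy": 0,"dz": 0,"rx": 0,"ry": 0,"rz": 8.45},{"dx": 0,"dy": 0,"dz": 0,"rx": 0,"ry": 0,"rz": 8.45},{"dx": 0,"dy": 0,"dz": 0,"rx": 0,"ry": 0,"rz": 8.45},{"dx": 0,"dy": 0,"dz": 0,"rx": 0,"ry": 0,"rz": 8.45},{"dx": 0,"dy": 0,"dz": 0,"rx": 0,"ry": 0,"rz": 8.45},{"dx": 0,"dy": 0,"dz": 0,"rx": 0,"ry": 0,"rz": 8.45},{"dx": 0,"dy": 0,"dz": 0,"rx": 0,"ry": 0,"rz": 8.45}], "jaw": 5.0}}

```text
time: 1.25
eef_pos: [0.1833, 0.5185, 0.2561]
ee_rot: [[-0.969, 0.247, -0.0], [0.247, 0.969, -0.0], [0.0, -0.0, -1.0]]
contact_force: [1.1, -0.1, -0.2]
finger_gap: 0.584
```

>>> {"fn": "drive_tool", "kwargs": {"targets": [{"dx": -2.9,"dy": -3.4,"dz": 0,"rx": 0,"ry": 0,"rz": 0},{"dx": -2.9,"dy": -3.4,"dz": 0,"rx": 0,"ry": 0,"rz": 0},{"dx": -2.9,"dy": -3.4,"dz": 0,"rx": 0,"ry": 0,"rz": 0},{"dx": -2.9,"dy": -3.4,"dz": 0,"rx": 0,"ry": 0,"rz": 0},{"dx": -2.9,"dy": -3.4,"dz": 0,"rx": 0,"ry": 0,"rz": 0},{"dx": -2.9,"dy": -3.4,"dz": 0,"rx": 0,"ry": 0,"rz": 0},{"dx": -2.9,"dy": -3.4,"dz": 0,"rx": 0,"ry": 0,"rz": 0},{"dx": -2.9,"dy": -3.4,"dz": 0,"rx": 0,"ry": 0,"rz": 0}]}}

```text
time: 2.05
eef_pos: [0.3431, 0.1969, 0.2565]
ee_rot: [[-0.971, 0.241, 0.0], [0.241, 0.971, 0.001], [-0.0, 0.001, -1.0]]
contact_force: [0.5, 0.9, -1.0]
finger_gap: 0.588
```

Run:
```python
import st
from h import *
cap("wrist","w2.png")
```

```text
t 2.05 p [0.3431 0.1969 0.2565] yaw 166.06758727446734 tilt [ 0.     0.001 -1.   ] F [ 0.5  0.9 -1. ] gap 0.5879826372134047 q [ 52.8  -3.3 -14.   -0.  -79.3 -66.8]
```

>>> {"fn": "drive_tool", "kwargs": {"targets": [{"dx": -2.9,"dy": -3.4,"dz": 0,"rx": 0,"ry": 0,"rz": 0},{"dx": -2.9,"dy": -3.4,"dz": 0,"rx": 0,"ry": 0,"rz": 0},{"dx": -2.9,"dy": -3.4,"dz": 0,"rx": 0,"ry": 0,"rz": 0},{"dx": -2.9,"dy": -3.4,"dz": 0,"rx": 0,"ry": 0,"rz": 0},{"dx": -2.9,"dy": -3.4,"dz": 0,"rx": 0,"ry": 0,"rz": 0},{"dx": -2.9,"dy": -3.4,"dz": 0,"rx": 0,"ry": 0,"rz": 0},{"dx": -2.9,"dy": -3.4,"dz": 0,"rx": 0,"ry": 0,"rz": 0},{"dx": -2.9,"dy": -3.4,"dz": 0,"rx": 0,"ry": 0,"rz": 0},{"dx": 0,"dy": 0,"dz": 2,"rx": 0,"ry": 0,"rz": 0},{"dx": 0,"dy": 0,"dz": 2,"rx": 0,"ry": 0,"rz": 0}]}}

```text
time: 3.1
eef_pos: [0.5027, -0.1227, 0.2155]
ee_rot: [[-0.97, 0.244, 0.0], [0.244, 0.97, 0.0], [-0.0, 0.0, -1.0]]
contact_force: [-0.0, 0.9, -0.4]
finger_gap: 0.588
```

Run:
```python
import st
from h import *
c=cap("wrist","w3.png")
f=cv2.GaussianBlur(c["frame"],(3,3),0); h=cv2.cvtColor(f,cv2.COLOR_BGR2HSV)
m=cv2.inRange(h,(8,120,90),(26,255,255)); n,l,s,ce=cv2.connectedComponentsWithStats(m)
for i in range(1,n):
    if s[i,4]>40: print(s[i],ce[i],np.round(onz(c,*ce[i],.078),4))
```

```text
t 3.1 p [ 0.5027 -0.1227  0.2155] yaw 165.8622360634646 tilt [ 0.  0. -1.] F [-0.   0.9 -0.4] gap 0.5878361646792168 q [  3.6  11.9  -3.3  -0.  -74.8 -17.8]
[ 0 35  3 16 41] [ 0.85365854 42.56097561] [ 0.8505 -0.4258  0.078 ]
[223 103  17  16 217] [230.70506912 110.46543779] [ 0.5552 -0.2135  0.078 ]
```

View pics/w3.png

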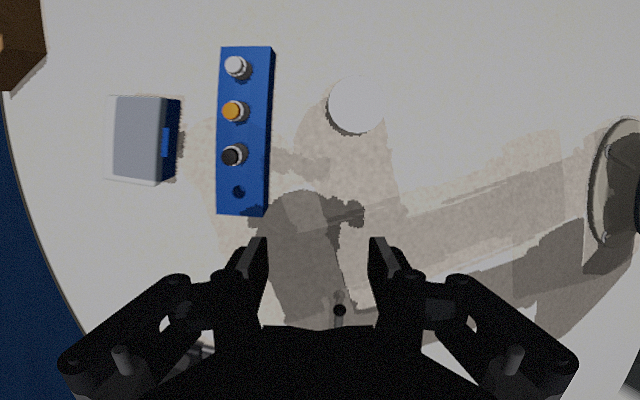

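>>> {"fn": "drive_tool", "kwargs": {"targets": [{"dx": -2.45,"dy": -1.0,"dz": 2,"rx": 0,"ry": 0,"rz": 0},{"dx": -2.45,"dy": -1.0,"dz": 2,"rx": 0,"ry": 0,"rz": 0},{"dx": -2.4,"dy": -1.0,"dz": 2,"rx": 0,"ry": 0,"rz": 0},{"dx": 0,"dy": 0,"dz": 0,"rx": 0,"ry": 0,"rz": 0}]}}

```text
time: 3.55
eef_pos: [0.5658, -0.1689, 0.1525]
ee_rot: [[-0.97, 0.243, -0.006], [0.243, 0.97, 0.001], [0.006, -0.001, -1.0]]
contact_force: [-0.1, 0.8, 0.0]
finger_gap: 0.585
```

Run:
```python
import st
from h import *
s=ctrl.observe();c=cap("wrist","w4.png")
f=cv2.GaussianBlur(c["frame"],(3,3),0); h=cv2.cvtColor(f,cv2.COLOR_BGR2HSV)
m=cv2.inRange(h,(8,120,90),(26,255,255)); n,l,st_,ce=cv2.connectedComponentsWithStats(m)
for i in range(1,n):
    if st_[i,4]>80:
        p=onz(c,*ce[i],.077); d=np.array(s["ee_rot"]).T@(p-np.array(s["eef_pos"])); print(st_[i],ce[i],np.round(p,4),"tool cm",np.round(d*100,2))
```

```text
t 3.55 p [ 0.5658 -0.1689  0.1525] yaw 165.95994387649077 tilt [-0.006  0.001 -1.   ] F [-0.1  0.8  0. ] gap 0.585153192838331 q [ -1.5  22.2   1.7  -0.  -69.8 -12.6]
[303 140  23  23 414] [314.27777778 151.0410628 ] [ 0.5566 -0.2142  0.077 ] tool cm [-0.25 -4.62  7.56]
```

>>> {"fn": "drive_tool", "kwargs": {"targets": [{"dx": -0.2,"dy": -2.3,"dz": 0,"rx": 0,"ry": 0,"rz": 0},{"dx": 0,"dy": -2.3,"dz": 0,"rx": 0,"ry": 0,"rz": 0},{"dx": 0,"dy": 0,"dz": 2.5,"rx": 0,"ry": 0,"rz": 0},{"dx": 0,"dy": 0,"dz": 2.5,"rx": 0,"ry": 0,"rz": 0},{"dx": 0,"dy": 0,"dz": 1.5,"rx": 0,"ry": 0,"rz": 0},{"dx": 0,"dy": 0,"dz": 1.0,"rx": 0,"ry": 0,"rz": 0},{"dx": 0,"dy": 0,"dz": 0.7,"rx": 0,"ry": 0,"rz": 0},{"dx": 0,"dy": 0,"dz": 0,"rx": 0,"ry": 0,"rz": 0}]}}

```text
time: 4.4
eef_pos: [0.5566, -0.2129, 0.0744]
ee_rot: [[-0.971, 0.241, -0.0], [0.241, 0.971, 0.0], [0.0, -0.0, -1.0]]
contact_force: [0.4, 0.5, -1.3]
finger_gap: 0.583
```

>>> {"fn": "drive_tool", "kwargs": {"targets": [{"dx": 0,"dy": 0,"dz": 0,"rx": 0,"ry": 0,"rz": 0},{"dx": 0,"dy": 0,"dz": 0,"rx": 0,"ry": 0,"rz": 0},{"dx": 0,"dy": 0,"dz": 0,"rx": 0,"ry": 0,"rz": 0},{"dx": 0,"dy": 0,"dz": 0,"rx": 0,"ry": 0,"rz": 0},{"dx": 0,"dy": 0,"dz": 0,"rx": 0,"ry": 0,"rz": 0},{"dx": 0,"dy": 0,"dz": 0,"rx": 0,"ry": 0,"rz": 0}], "jaw": 1.2, "force": 40}}

```text
time: 5.0
eef_pos: [0.5573, -0.2134, 0.0754]
ee_rot: [[-0.971, 0.241, 0.002], [0.241, 0.971, -0.001], [-0.002, -0.0, -1.0]]
contact_force: [-0.6, 1.7, 5.6]
finger_gap: 0.203
```

Run:
```python
import st
from h import *
cap("wrist","w5.png")
```

```text
t 5.0 p [ 0.5573 -0.2134  0.0754] yaw 166.05154521108759 tilt [ 0.002 -0.001 -1.   ] F [-0.6  1.7  5.6] gap 0.20346886517873167 q [ -5.9  26.2  -4.2   0.  -59.5  -8. ]
```

>>> {"fn": "drive_tool", "kwargs": {"targets": [{"dx": 0,"dy": 0,"dz": 0,"rx": 0,"ry": 0,"rz": 0},{"dx": 0,"dy": 0,"dz": 0,"rx": 0,"ry": 0,"rz": 0},{"dx": 0,"dy": 0,"dz": 0,"rx": 0,"ry": 0,"rz": 0},{"dx": 0,"dy": 0,"dz": 0.5,"rx": 0,"ry": 0,"rz": 0},{"dx": 0,"dy": 0,"dz": 0,"rx": 0,"ry": 0,"rz": 0},{"dx": 0,"dy": 0,"dz": 0,"rx": 0,"ry": 0,"rz": 0},{"dx": 0,"dy": 0,"dz": 0,"rx": 0,"ry": 0,"rz": 0}], "jaw": 4.0}}

```text
time: 5.75
eef_pos: [0.5567, -0.2133, 0.0692]
ee_rot: [[-0.97, 0.241, -0.0], [0.241, 0.97, -0.0], [0.0, -0.0, -1.0]]
contact_force: [0.3, 0.1, -0.3]
finger_gap: 0.467
```

Run:
```python
import st
```

```text
t 5.75 p [ 0.5567 -0.2133  0.0692] yaw 166.03326545242638 tilt [-0. -0. -1.] F [ 0.3  0.1 -0.3] gap 0.4672922376682461 q [ -5.9  26.6  -4.6   0.  -58.8  -8. ]
```

View pics/w5.png

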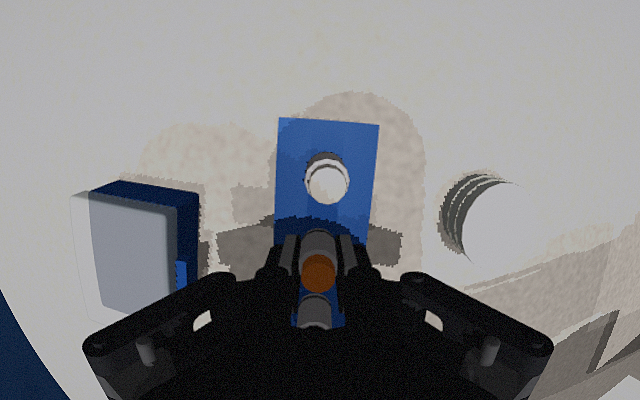

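Orange sits between the pads at (318,272), and the neighbours are clear. Closing lower on the body now.

>>> {"fn": "drive_tool", "kwargs": {"targets": [{"dx": 0,"dy": 0,"dz": 0,"rx": 0,"ry": 0,"rz": 0},{"dx": 0,"dy": 0,"dz": 0,"rx": 0,"ry": 0,"rz": 0},{"dx": 0,"dy": 0,"dz": 0,"rx": 0,"ry": 0,"rz": 0},{"dx": 0,"dy": 0,"dz": 0,"rx": 0,"ry": 0,"rz": 0},{"dx": 0,"dy": 0,"dz": 0,"rx": 0,"ry": 0,"rz": 0},{"dx": 0,"dy": 0,"dz": 0,"rx": 0,"ry": 0,"rz": 0}], "jaw": 1.2, "force": 40}}

```text
time: 6.35
eef_pos: [0.5568, -0.2133, 0.0695]
ee_rot: [[-0.97, 0.241, 0.0], [0.241, 0.97, -0.0], [-0.0, -0.0, -1.0]]
contact_force: [-0.5, 0.0, 2.1]
finger_gap: 0.209
```

>>> {"fn": "drive_tool", "kwargs": {"targets": [{"dx": 0,"dy": 0,"dz": -1,"rx": 0,"ry": 0,"rz": 0},{"dx": 0,"dy": 0,"dz": -2,"rx": 0,"ry": 0,"rz": 0},{"dx": 0,"dy": 0,"dz": -3,"rx": 0,"ry": 0,"rz": 0},{"dx": 0,"dy": 0,"dz": -4,"rx": 0,"ry": 0,"rz": 0},{"dx": 0,"dy": 0,"dz": -4,"rx": 0,"ry": 0,"rz": 0},{"dx": 0,"dy": 0,"dz": -2,"rx": 0,"ry": 0,"rz": 0},{"dx": 0,"dy": 0,"dz": 0,"rx": 0,"ry": 0,"rz": 0}]}}

```text
time: 7.05
eef_pos: [0.5581, -0.2137, 0.2339]
ee_rot: [[-0.97, 0.241, 0.007], [0.241, 0.97, -0.002], [-0.008, -0.0, -1.0]]
contact_force: [-0.5, -0.2, -0.8]
finger_gap: 0.206
```

Run:
```python
import st
from h import *
for n,fn in (("wrist","w6.png"),):
    c=cap(n,fn)
f=cv2.GaussianBlur(c["frame"],(3,3),0); h=cv2.cvtColor(f,cv2.COLOR_BGR2HSV)
m=cv2.inRange(h,(8,120,90),(26,255,255)); n,l,s,ce=cv2.connectedComponentsWithStats(m)
for i in range(1,n):
    if s[i,4]>80: print(s[i],ce[i])
t=cap("top","t6.png")
# carousel picture from top: brass & hub
```

```text
t 7.05 p [ 0.5581 -0.2137  0.2339] yaw 166.03970774825876 tilt [ 0.007 -0.002 -1.   ] F [-0.5 -0.2 -0.8] gap 0.2060670609930378 q [ -5.9  20.2  10.6   0.1 -80.1  -8. ]
[   0    0   45  134 2740] [22.07773723 72.26459854]
```

>>> {"fn": "drive_tool", "kwargs": {"targets": [{"dx": 1.4,"dy": 4.6,"dz": 0,"rx": 0,"ry": 0,"rz": 0},{"dx": 1.4,"dy": 4.6,"dz": 0,"rx": 0,"ry": 0,"rz": 0},{"dx": 1.4,"dy": 4.6,"dz": 0,"rx": 0,"ry": 0,"rz": 0},{"dx": 1.4,"dy": 4.6,"dz": 0,"rx": 0,"ry": 0,"rz": 0},{"dx": 1.4,"dy": 4.6,"dz": 0,"rx": 0,"ry": 0,"rz": 0},{"dx": 1.4,"dy": 4.6,"dz": 0,"rx": 0,"ry": 0,"rz": 0},{"dx": 1.4,"dy": 4.6,"dz": 0,"rx": 0,"ry": 0,"rz": 0},{"dx": 1.4,"dy": 4.6,"dz": 0,"rx": 0,"ry": 0,"rz": 0},{"dx": 1.4,"dy": 4.6,"dz": 0,"rx": 0,"ry": 0,"rz": 0},{"dx": 1.4,"dy": 4.6,"dz": 0,"rx": 0,"ry": 0,"rz": 0}]}}

```text
time: 8.15
eef_pos: [0.5306, 0.2685, 0.2277]
ee_rot: [[-0.97, 0.241, -0.003], [0.241, 0.97, -0.002], [0.002, -0.002, -1.0]]
contact_force: [1.2, -0.1, -0.4]
finger_gap: 0.205
```

>>> {"fn": "drive_tool", "kwargs": {"targets": [{"dx": 0,"dy": 0,"dz": 1,"rx": 0,"ry": 0,"rz": 0},{"dx": 0,"dy": 0,"dz": 1,"rx": 0,"ry": 0,"rz": 0},{"dx": 0,"dy": 0,"dz": 0,"rx": 0,"ry": 0,"rz": 0},{"dx": 0,"dy": 0,"dz": 0,"rx": 0,"ry": 0,"rz": 0}]}}

```text
time: 8.55
eef_pos: [0.5318, 0.2656, 0.2088]
ee_rot: [[-0.97, 0.243, -0.001], [0.243, 0.97, -0.001], [0.001, -0.002, -1.0]]
contact_force: [-0.2, -0.5, -0.3]
finger_gap: 0.206
```

Run:
```python
import st
from h import *
c=cap("wrist","w7.png")
f=c["frame"]; h=cv2.cvtColor(cv2.GaussianBlur(f,(3,3),0),cv2.COLOR_BGR2HSV)
m=cv2.inRange(h,(10,90,60),(30,255,255)); n,l,s,ce=cv2.connectedComponentsWithStats(m)
for i in range(1,n):
    if s[i,4]>15: print(s[i],np.round(ce[i],1),np.round(onz(c,*ce[i],.066),4))
```

```text
t 8.55 p [0.5318 0.2656 0.2088] yaw 165.95563391109474 tilt [-0.001 -0.001 -1.   ] F [-0.2 -0.5 -0.3] gap 0.2059829797264208 q [ 41.6  20.7   7.8   0.  -77.2 -55.6]
[309 133  11   5  47] [314.  134.9] [0.5222 0.2133 0.066 ]
[303 139   5  11  50] [305.  143.7] [0.5313 0.2187 0.066 ]
[320 139   6  11  54] [322.6 144.1] [0.5171 0.2226 0.066 ]
[309 149  11   7  60] [313.7 152.3] [0.526  0.2275 0.066 ]
[419 158  23  33 224] [426.6 170.9] [0.4325 0.2662 0.066 ]
[ 300  260   36   40 1167] [317.7 279.6] [0.5519 0.3453 0.066 ]
```

View pics/w7.png

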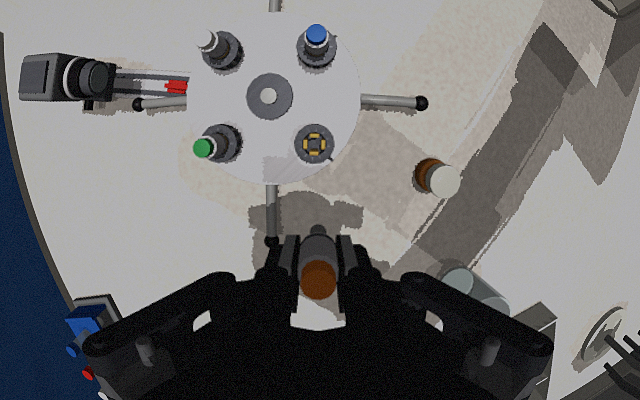

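Run:
```python
from h import *
s=ctrl.observe(); R=np.array(s["ee_rot"]);p=np.array(s["eef_pos"])
c=cap("wrist"); f=c["frame"]; h=cv2.cvtColor(cv2.GaussianBlur(f,(3,3),0),cv2.COLOR_BGR2HSV)
m=cv2.inRange(h,(10,90,60),(30,255,255)); n,l,st,ce=cv2.connectedComponentsWithStats(m)
i=[i for i in range(1,n) if st[i,4]>800][0]
(u,v),r=cv2.minEnclosingCircle(np.argwhere(l==i)[:,::-1].astype(np.float32))
print("disc",u,v,r,"tool",R.T@(onz(c,u,v,p[2]+.0085)-p), R.T@(onz(c,*ce[i],p[2]+.0085)-p))
ch=np.array([.5242,.2205,.066]); print("chuck in tool",R.T@(ch-p))
g=cv2.cvtColor(f,cv2.COLOR_BGR2GRAY)[66:130,236:304]
hub=onz(c,269,96,.046); print("hub",hub, "r",np.hypot(*(ch-hub)[:2]),"ang",np.degrees(np.arctan2(*(ch-hub)[1::-1])))
for n_,u,v,z in (("ptr in",187,87,.0215),("ptr out",166,87,.0215),("green",203,148,.104),("blue",316,33,.104),("white",207,40,.104),("ball_r",422,103,.03),("ball_l",138,104,.03),("lens",95,75,.09),("vial",445,180,.052)):
    q=onz(c,u,v,z); print(n_,np.round(q,4),"rel r",round(np.hypot(*(q-hub)[:2]),4),"ang",round(np.degrees(np.arctan2(*(q-hub)[1::-1])),1))
```

```text
disc 317.6674499511719 279.48114013671875 20.03255844116211 tool [-0.00039974 -0.00393286 -0.0084985 ] [-0.00038736 -0.00386997 -0.00849852]
chuck in tool [-0.0032742  -0.04579096  0.14347885]
hub [0.55372503 0.16968293 0.046     ] r 0.058771608275217394 ang 120.1568464989998
ptr in [0.6377 0.1312 0.0215] rel r 0.0924 ang -24.6
ptr out [0.6614 0.1225 0.0215] rel r 0.1176 ang -23.7
green [0.605 0.199 0.104] rel r 0.0591 ang 29.8
blue [0.5022 0.1393 0.104 ] rel r 0.0598 ang -149.5
white [0.581  0.1199 0.104 ] rel r 0.0568 ang -61.3
ball_r [0.4125 0.2077 0.03  ] rel r 0.1463 ang 164.9
ball_l [0.6955 0.1298 0.03  ] rel r 0.1473 ang -15.7
lens [0.7001 0.0995 0.09  ] rel r 0.1624 ang -25.6
vial [0.4109 0.2832 0.052 ] rel r 0.1824 ang 141.5
```

>>> {"fn": "drive_tool", "kwargs": {"targets": [{"dx": -0.3,"dy": -2.2,"dz": 0,"rx": 0,"ry": 0,"rz": 0},{"dx": 0,"dy": -2.0,"dz": 1.2,"rx": 0,"ry": 0,"rz": 0},{"dx": 0,"dy": 0,"dz": 2.5,"rx": 0,"ry": 0,"rz": 0},{"dx": 0,"dy": 0,"dz": 2.5,"rx": 0,"ry": 0,"rz": 0},{"dx": 0,"dy": 0,"dz": 1.0,"rx": 0,"ry": 0,"rz": 0},{"dx": 0,"dy": 0,"dz": 0,"rx": 0,"ry": 0,"rz": 0},{"dx": 0,"dy": 0,"dz": 0,"rx": 0,"ry": 0,"rz": 0}]}}

```text
time: 9.35
eef_pos: [0.5254, 0.2256, 0.1386]
ee_rot: [[-0.97, 0.241, 0.002], [0.241, 0.97, 0.001], [-0.002, 0.001, -1.0]]
contact_force: [0.4, 1.2, 0.3]
finger_gap: 0.208
```

Run:
```python
import st
from h import *
s=ctrl.observe(); R=np.array(s["ee_rot"]);p=np.array(s["eef_pos"])
c=cap("wrist","w8.png"); a=c["frame"][190:315,235:400]
a=cv2.resize(a,None,fx=4.8,fy=4.8,interpolation=cv2.INTER_CUBIC); a=np.clip(a.astype(float)*1.8,0,255).astype(np.uint8)
cv2.imwrite("pics/w8c.png",a)
for d in (0,-.003,-.006):
  print("tip proj",proj(c,p+R@np.array([0,d,.0555])),"chuck proj",proj(c,[.5242,.2205,.066]))
```

```text
t 9.35 p [0.5254 0.2256 0.1386] yaw 166.03511296113862 tilt [ 0.002  0.001 -1.   ] F [0.4 1.2 0.3] gap 0.20791709248133197 q [ 38.9  20.5  -3.1   0.  -66.3 -52.9]
tip proj (np.float64(318.2996818721552), np.float64(232.08282932808032)) chuck proj (np.float64(318.3704459515134), np.float64(214.86795427142545))
tip proj (np.float64(318.3066131980673), np.float64(227.37801265636037)) chuck proj (np.float64(318.3704459515134), np.float64(214.86795427142545))
tip proj (np.float64(318.31349701828043), np.float64(222.62044567544285)) chuck proj (np.float64(318.3704459515134), np.float64(214.86795427142545))
```

View pics/w8c.png

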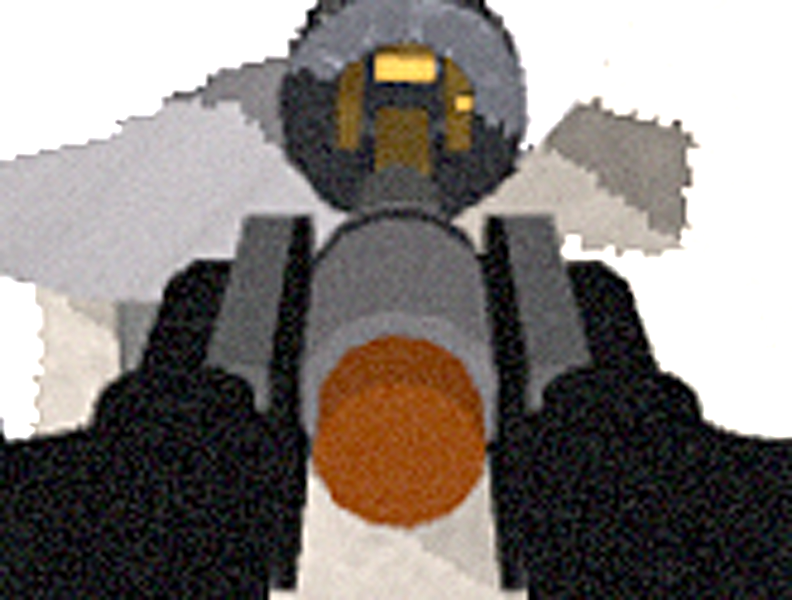

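>>> {"fn": "drive_tool", "kwargs": {"targets": [{"dx": 0,"dy": -0.4,"dz": 0,"rx": 0,"ry": 0,"rz": 0},{"dx": 0,"dy": 0,"dz": 0.7,"rx": 0,"ry": 0,"rz": 0},{"dx": 0,"dy": 0,"dz": 0.7,"rx": 0,"ry": 0,"rz": 0},{"dx": 0,"dy": 0,"dz": 0,"rx": 0,"ry": 0,"rz": 0},{"dx": 0,"dy": 0,"dz": 0,"rx": 0,"ry": 0,"rz": 0}]}}

```text
time: 9.9
eef_pos: [0.5235, 0.2215, 0.1229]
ee_rot: [[-0.97, 0.241, -0.001], [0.241, 0.97, -0.001], [0.0, -0.001, -1.0]]
contact_force: [-0.7, 0.7, -0.7]
finger_gap: 0.211
```

Run:
```python
import st
from h import *
s=ctrl.observe(); R=np.array(s["ee_rot"]);p=np.array(s["eef_pos"])
c=cap("wrist","w9.png"); a=c["frame"][190:290,260:380]
a=cv2.resize(a,None,fx=6,fy=6,interpolation=cv2.INTER_CUBIC); a=np.clip(a.astype(float)*2.2,0,255).astype(np.uint8)
cv2.imwrite("pics/w9c.png",a)
for d in (0,-.003):
  print("tip proj",proj(c,p+R@np.array([0,d,.0555])),"chuck proj",proj(c,[.5242,.2205,.066]))
```

```text
t 9.9 p [0.5235 0.2215 0.1229] yaw 166.03815562171428 tilt [-0.001 -0.001 -1.   ] F [-0.7  0.7 -0.7] gap 0.2107878310187223 q [ 38.7  21.   -4.8   0.  -64.3 -52.7]
tip proj (np.float64(318.29915029850787), np.float64(232.0843322561962)) chuck proj (np.float64(316.7668533131912), np.float64(230.07949072726552))
tip proj (np.float64(318.30608160720783), np.float64(227.3795025797106)) chuck proj (np.float64(316.7668533131912), np.float64(230.07949072726552))
```

View pics/w9c.png

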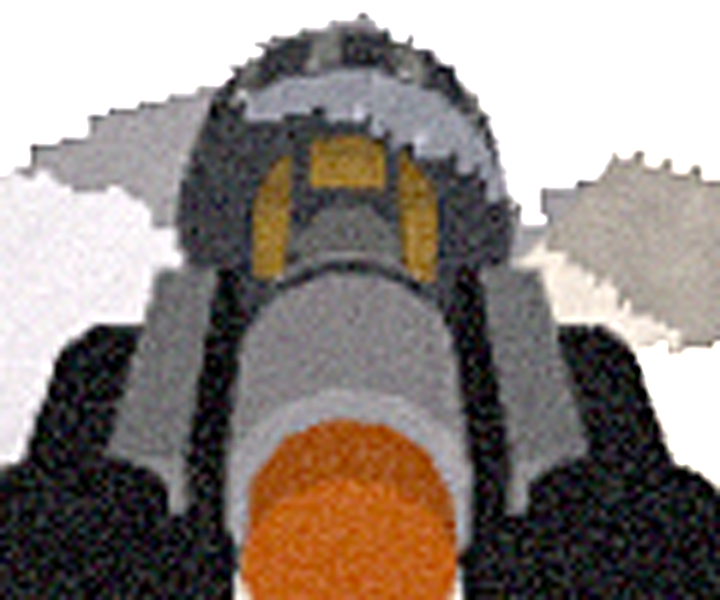

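>>> {"fn": "drive_tool", "kwargs": {"targets": [{"dx": 0,"dy": 0,"dz": 0.3,"rx": 0,"ry": 0,"rz": 0},{"dx": 0,"dy": 0,"dz": 0.3,"rx": 0,"ry": 0,"rz": 0},{"dx": 0,"dy": 0,"dz": 0.3,"rx": 0,"ry": 0,"rz": 0},{"dx": 0,"dy": 0,"dz": 0,"rx": 0,"ry": 0,"rz": 0},{"dx": 0,"dy": 0,"dz": 0,"rx": 0,"ry": 0,"rz": 0}]}}

```text
time: 10.45
eef_pos: [0.5237, 0.2216, 0.1142]
ee_rot: [[-0.97, 0.241, -0.0], [0.241, 0.97, -0.0], [0.0, -0.0, -1.0]]
contact_force: [0.5, -0.7, 0.1]
finger_gap: 0.207
```

Tip is 7 mm in with no force; continuing.

>>> {"fn": "drive_tool", "kwargs": {"targets": [{"dx": 0,"dy": 0,"dz": 0.4,"rx": 0,"ry": 0,"rz": 0},{"dx": 0,"dy": 0,"dz": 0.4,"rx": 0,"ry": 0,"rz": 0},{"dx": 0,"dy": 0,"dz": 0.4,"rx": 0,"ry": 0,"rz": 0},{"dx": 0,"dy": 0,"dz": 0.4,"rx": 0,"ry": 0,"rz": 0},{"dx": 0,"dy": 0,"dz": 0.2,"rx": 0,"ry": 0,"rz": 0},{"dx": 0,"dy": 0,"dz": 0.1,"rx": 0,"ry": 0,"rz": 0},{"dx": 0,"dy": 0,"dz": 0,"rx": 0,"ry": 0,"rz": 0},{"dx": 0,"dy": 0,"dz": 0,"rx": 0,"ry": 0,"rz": 0}]}}

```text
time: 11.25
eef_pos: [0.5239, 0.2217, 0.0955]
ee_rot: [[-0.97, 0.241, 0.001], [0.241, 0.97, 0.0], [-0.001, 0.0, -1.0]]
contact_force: [0.1, -0.4, 0.3]
finger_gap: 0.205
```

>>> {"fn": "drive_tool", "kwargs": {"targets": [{"dx": 0,"dy": 0,"dz": 0.1,"rx": 0,"ry": 0,"rz": 0},{"dx": 0,"dy": 0,"dz": 0,"rx": 0,"ry": 0,"rz": 0}]}}

```text
time: 11.45
eef_pos: [0.5245, 0.222, 0.0955]
ee_rot: [[-0.971, 0.241, 0.002], [0.241, 0.971, 0.001], [-0.002, 0.002, -1.0]]
contact_force: [-1.6, 0.4, 4.3]
finger_gap: 0.206
```

>>> {"fn": "drive_tool", "kwargs": {"targets": [{"dx": 0,"dy": 0,"dz": 0,"rx": 0,"ry": 0,"rz": 0},{"dx": 0,"dy": 0,"dz": 0,"rx": 0,"ry": 0,"rz": 0},{"dx": 0,"dy": 0,"dz": 0,"rx": 0,"ry": 0,"rz": 0},{"dx": 0,"dy": 0,"dz": 0,"rx": 0,"ry": 0,"rz": 0},{"dx": 0,"dy": 0,"dz": 0,"rx": 0,"ry": 0,"rz": 0}], "jaw": 5.0}}

```text
time: 11.95
eef_pos: [0.5236, 0.2216, 0.0941]
ee_rot: [[-0.97, 0.241, -0.0], [0.241, 0.97, -0.0], [0.0, -0.0, -1.0]]
contact_force: [0.1, 0.2, -0.1]
finger_gap: 0.584
```

>>> {"fn": "drive_tool", "kwargs": {"targets": [{"dx": 0,"dy": 0,"dz": 0,"rx": 0,"ry": 0,"rz": -8.4},{"dx": 0,"dy": 0,"dz": 0,"rx": 0,"ry": 0,"rz": -8.4},{"dx": 0,"dy": 0,"dz": 0,"rx": 0,"ry": 0,"rz": -8.4},{"dx": 0,"dy": 0,"dz": 0,"rx": 0,"ry": 0,"rz": -8.4},{"dx": 0,"dy": 0,"dz": 0,"rx": 0,"ry": 0,"rz": -8.4},{"dx": 0,"dy": 0,"dz": 0,"rx": 0,"ry": 0,"rz": -8.4},{"dx": 0,"dy": 0,"dz": 0,"rx": 0,"ry": 0,"rz": -8.4},{"dx": 0,"dy": 0,"dz": 0,"rx": 0,"ry": 0,"rz": -8.4},{"dx": 0,"dy": 0,"dz": 0,"rx": 0,"ry": 0,"rz": -8.4},{"dx": 0,"dy": 0,"dz": 0,"rx": 0,"ry": 0,"rz": -8.4}]}}

```text
time: 12.95
eef_pos: [0.5237, 0.2216, 0.0942]
ee_rot: [[-0.336, -0.942, -0.0], [-0.942, 0.336, -0.0], [0.0, 0.0, -1.0]]
contact_force: [-0.7, -0.2, -0.4]
finger_gap: 0.584
```

>>> {"fn": "drive_tool", "kwargs": {"targets": [{"dx": 0,"dy": 0,"dz": 0,"rx": 0,"ry": 0,"rz": 0},{"dx": 0,"dy": 0,"dz": 0,"rx": 0,"ry": 0,"rz": 0}]}}

```text
time: 13.15
eef_pos: [0.5237, 0.2216, 0.0942]
ee_rot: [[-0.345, -0.939, -0.0], [-0.939, 0.345, -0.0], [0.0, 0.0, -1.0]]
contact_force: [-1.2, -0.6, -0.7]
finger_gap: 0.589
```

Run:
```python
import st
from h import *
s=ctrl.observe(); R=np.array(s["ee_rot"]);p=np.array(s["eef_pos"])
print("chuck in tool mm",1000*R.T@(np.array([.5242,.2205,.066])-p))
c=cap("wrist","w10.png"); f=c["frame"]; h=cv2.cvtColor(cv2.GaussianBlur(f,(3,3),0),cv2.COLOR_BGR2HSV)
a=np.clip(f[170:330,200:440].astype(float)*2,0,255).astype(np.uint8); cv2.imwrite("pics/w10c.png",cv2.resize(a,None,fx=3.2,fy=3.2,interpolation=cv2.INTER_CUBIC))
```

```text
t 13.15 p [0.5237 0.2216 0.0942] yaw -110.19707995798294 tilt [-0. -0. -1.] F [-1.2 -0.6 -0.7] gap 0.5892418104417397 q [ 38.7  22.5  -7.2  -0.  -60.4  31.1]
chuck in tool mm [ 0.83935689 -0.89012549 28.24576434]
```

View pics/w10c.png

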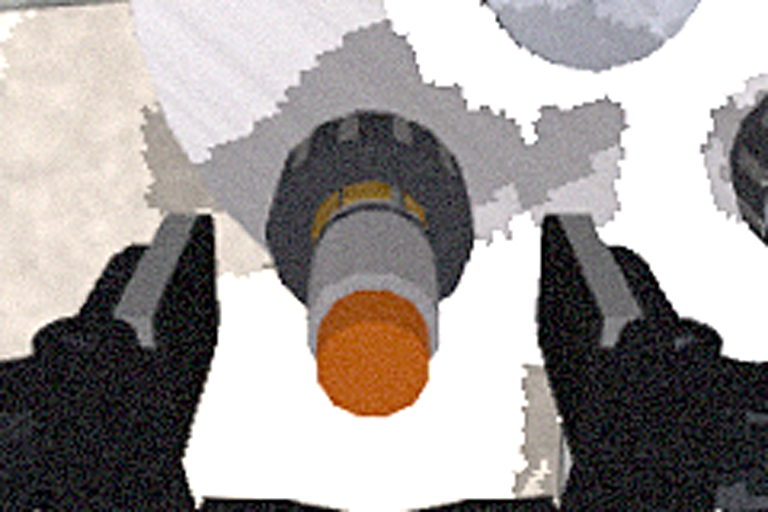

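>>> {"fn": "drive_tool", "kwargs": {"targets": [{"dx": -0.1,"dy": 0,"dz": 0.5,"rx": 0,"ry": 0,"rz": 0},{"dx": 0,"dy": 0,"dz": 0.7,"rx": 0,"ry": 0,"rz": 0},{"dx": 0,"dy": 0,"dz": 0.7,"rx": 0,"ry": 0,"rz": 0},{"dx": 0,"dy": 0,"dz": 0.6,"rx": 0,"ry": 0,"rz": 0},{"dx": 0,"dy": 0,"dz": 0.3,"rx": 0,"ry": 0,"rz": 0},{"dx": 0,"dy": 0,"dz": 0,"rx": 0,"ry": 0,"rz": 0},{"dx": 0,"dy": 0,"dz": 0,"rx": 0,"ry": 0,"rz": 0}]}}

```text
time: 13.9
eef_pos: [0.5241, 0.2226, 0.0664]
ee_rot: [[-0.341, -0.94, 0.0], [-0.94, 0.341, -0.0], [-0.0, -0.0, -1.0]]
contact_force: [-0.4, 0.3, -0.0]
finger_gap: 0.585
```

>>> {"fn": "drive_tool", "kwargs": {"targets": [{"dx": 0,"dy": 0,"dz": 0,"rx": 0,"ry": 0,"rz": 0},{"dx": 0,"dy": 0,"dz": 0,"rx": 0,"ry": 0,"rz": 0},{"dx": 0,"dy": 0,"dz": 0,"rx": 0,"ry": 0,"rz": 0},{"dx": 0,"dy": 0,"dz": 0,"rx": 0,"ry": 0,"rz": 0},{"dx": 0,"dy": 0,"dz": 0,"rx": 0,"ry": 0,"rz": 0},{"dx": 0,"dy": 0,"dz": 0,"rx": 0,"ry": 0,"rz": 0}], "jaw": 2.6, "force": 70}}

```text
time: 14.5
eef_pos: [0.5244, 0.2227, 0.067]
ee_rot: [[-0.341, -0.94, 0.001], [-0.94, 0.341, 0.0], [-0.001, -0.001, -1.0]]
contact_force: [-1.5, -1.0, 6.2]
finger_gap: 0.375
```

Run:
```python
import st
from h import *
print(ctrl.observe()["torque"])
```

```text
t 14.5 p [0.5244 0.2227 0.067 ] yaw -109.95936390084842 tilt [ 0.001  0.    -1.   ] F [-1.5 -1.   6.2] gap 0.37497411081439785 q [ 38.7  24.1  -9.1   0.  -56.7  31.3]
[-0.12023128  0.44503263 -0.10571669]
```

>>> {"fn": "drive_tool", "kwargs": {"targets": [{"dx": 0,"dy": 0,"dz": 0,"rx": 0,"ry": 0,"rz": 6},{"dx": 0,"dy": 0,"dz": 0,"rx": 0,"ry": 0,"rz": 6},{"dx": 0,"dy": 0,"dz": 0,"rx": 0,"ry": 0,"rz": 6},{"dx": 0,"dy": 0,"dz": 0,"rx": 0,"ry": 0,"rz": 6},{"dx": 0,"dy": 0,"dz": 0,"rx": 0,"ry": 0,"rz": 6},{"dx": 0,"dy": 0,"dz": 0,"rx": 0,"ry": 0,"rz": 0}]}}

```text
time: 15.1
eef_pos: [0.525, 0.2232, 0.067]
ee_rot: [[-0.766, -0.643, 0.002], [-0.643, 0.766, 0.001], [-0.003, -0.0, -1.0]]
contact_force: [-0.7, 0.9, 6.1]
finger_gap: 0.375
```

Run:
```python
import st
from h import *
print(ctrl.observe()["torque"])
```

```text
t 15.1 p [0.525  0.2232 0.067 ] yaw -139.99303490247172 tilt [ 0.002  0.001 -1.   ] F [-0.7  0.9  6.1] gap 0.3747151881268811 q [ 38.8  24.1  -9.1   0.  -56.7   1.2]
[0.36269631 0.07549281 0.01765168]
```

>>> {"fn": "drive_tool", "kwargs": {"targets": [{"dx": 0,"dy": 0,"dz": 0,"rx": 0,"ry": 0,"rz": 6},{"dx": 0,"dy": 0,"dz": 0,"rx": 0,"ry": 0,"rz": 6},{"dx": 0,"dy": 0,"dz": 0,"rx": 0,"ry": 0,"rz": 6},{"dx": 0,"dy": 0,"dz": 0,"rx": 0,"ry": 0,"rz": 6},{"dx": 0,"dy": 0,"dz": 0,"rx": 0,"ry": 0,"rz": 6},{"dx": 0,"dy": 0,"dz": 0,"rx": 0,"ry": 0,"rz": 0}]}}

```text
time: 15.7
eef_pos: [0.5249, 0.2232, 0.067]
ee_rot: [[-0.984, -0.176, 0.002], [-0.176, 0.984, 0.001], [-0.002, 0.001, -1.0]]
contact_force: [-0.2, 2.1, 6.1]
finger_gap: 0.38
```

Run:
```python
import st
from h import *
print(ctrl.observe()["torque"])
```

```text
t 15.7 p [0.5249 0.2232 0.067 ] yaw -169.85069924187886 tilt [ 0.002  0.001 -1.   ] F [-0.2  2.1  6.1] gap 0.3795643023570713 q [ 38.8  24.1  -9.1   0.  -56.7 -28.6]
[ 0.43627726 -0.10758471  0.0352556 ]
```

>>> {"fn": "drive_tool", "kwargs": {"targets": [{"dx": 0,"dy": 0,"dz": 0,"rx": 0,"ry": 0,"rz": 6},{"dx": 0,"dy": 0,"dz": 0,"rx": 0,"ry": 0,"rz": 6},{"dx": 0,"dy": 0,"dz": 0,"rx": 0,"ry": 0,"rz": 0}]}}

```text
time: 16.0
eef_pos: [0.5248, 0.2231, 0.067]
ee_rot: [[-1.0, 0.031, 0.002], [0.031, 1.0, 0.001], [-0.002, 0.001, -1.0]]
contact_force: [1.5, 1.2, 6.6]
finger_gap: 0.377
```

Run:
```python
import st
from h import *
print(ctrl.observe()["torque"])
```

```text
t 16.0 p [0.5248 0.2231 0.067 ] yaw 178.23742862033615 tilt [ 0.002  0.001 -1.   ] F [1.5 1.2 6.6] gap 0.37665593020974497 q [ 38.8  24.1  -9.1   0.  -56.7 -40.5]
[ 0.51155593 -0.27918513  0.07398061]
```

>>> {"fn": "drive_tool", "kwargs": {"targets": [{"dx": 0,"dy": 0,"dz": 0,"rx": 0,"ry": 0,"rz": 4},{"dx": 0,"dy": 0,"dz": 0,"rx": 0,"ry": 0,"rz": 3},{"dx": 0,"dy": 0,"dz": 0,"rx": 0,"ry": 0,"rz": 0}]}}

```text
time: 16.3
eef_pos: [0.5249, 0.2231, 0.067]
ee_rot: [[-0.989, 0.151, 0.002], [0.151, 0.989, 0.001], [-0.002, 0.001, -1.0]]
contact_force: [2.0, 2.0, 4.4]
finger_gap: 0.377
```

Run:
```python
import st
from h import *
print(ctrl.observe()["torque"])
```

```text
t 16.3 p [0.5249 0.2231 0.067 ] yaw 171.3328997145493 tilt [ 0.002  0.001 -1.   ] F [2.  2.  4.4] gap 0.377153456331669 q [ 38.7  24.1  -9.1   0.  -56.7 -47.4]
[ 0.57571768 -0.88242052  0.17187654]
```

Turned 79° with the gap steady and the torque rising, so the nut followed the fingers. Next: release, lift, close, and go round to a spoke for pushing.

>>> {"fn": "drive_tool", "kwargs": {"targets": [{"dx": 0,"dy": 0,"dz": 0,"rx": 0,"ry": 0,"rz": 0},{"dx": 0,"dy": 0,"dz": 0,"rx": 0,"ry": 0,"rz": 0},{"dx": 0,"dy": 0,"dz": 0,"rx": 0,"ry": 0,"rz": 0},{"dx": 0,"dy": 0,"dz": 0,"rx": 0,"ry": 0,"rz": 0},{"dx": 0,"dy": 0,"dz": -1,"rx": 0,"ry": 0,"rz": 0},{"dx": 0,"dy": 0,"dz": -2,"rx": 0,"ry": 0,"rz": 0},{"dx": 0,"dy": 0,"dz": -3,"rx": 0,"ry": 0,"rz": 0},{"dx": 0,"dy": 0,"dz": -4,"rx": 0,"ry": 0,"rz": 0},{"dx": 0,"dy": 0,"dz": -4,"rx": 0,"ry": 0,"rz": 0}], "jaw": 5.0}}

```text
time: 17.2
eef_pos: [0.5236, 0.2222, 0.2083]
ee_rot: [[-0.988, 0.155, -0.0], [0.155, 0.988, -0.0], [0.0, -0.0, -1.0]]
contact_force: [0.8, 0.6, 0.6]
finger_gap: 0.583
```

>>> {"fn": "drive_tool", "kwargs": {"targets": [{"dx": 0,"dy": 0,"dz": 0,"rx": 0,"ry": 0,"rz": -8.3},{"dx": 0,"dy": 0,"dz": 0,"rx": 0,"ry": 0,"rz": -8.3},{"dx": 0,"dy": 0,"dz": 0,"rx": 0,"ry": 0,"rz": -8.3},{"dx": 0,"dy": 0,"dz": 0,"rx": 0,"ry": 0,"rz": -8.3},{"dx": 0,"dy": 0,"dz": 0,"rx": 0,"ry": 0,"rz": -8.3},{"dx": 0,"dy": 0,"dz": 0,"rx": 0,"ry": 0,"rz": -8.3},{"dx": 0,"dy": 0,"dz": 0,"rx": 0,"ry": 0,"rz": -8.3},{"dx": 0,"dy": 0,"dz": 0,"rx": 0,"ry": 0,"rz": -8.3},{"dx": 0,"dy": 0,"dz": 0,"rx": 0,"ry": 0,"rz": -8.3},{"dx": 0,"dy": 0,"dz": 0,"rx": 0,"ry": 0,"rz": -8.3}], "jaw": 0}}

```text
time: 18.2
eef_pos: [0.5239, 0.2224, 0.2071]
ee_rot: [[-0.269, -0.963, 0.0], [-0.963, 0.269, 0.0], [-0.0, -0.0, -1.0]]
contact_force: [0.2, 0.2, -0.3]
finger_gap: -0.001
```

>>> {"fn": "drive_tool", "kwargs": {"targets": [{"dx": 0,"dy": 0,"dz": 0,"rx": 0,"ry": 0,"rz": -8.3},{"dx": 0,"dy": 0,"dz": 0,"rx": 0,"ry": 0,"rz": -7.4},{"dx": 0,"dy": 0,"dz": 0,"rx": 0,"ry": 0,"rz": 0}]}}

```text
time: 18.5
eef_pos: [0.524, 0.2225, 0.207]
ee_rot: [[-0.003, -1.0, 0.0], [-1.0, 0.003, 0.0], [-0.0, -0.0, -1.0]]
contact_force: [0.1, -0.4, 0.1]
finger_gap: -0.002
```

Run:
```python
import st
from h import *
s=ctrl.observe(); R=np.array(s["ee_rot"]);p=np.array(s["eef_pos"])
hub=np.array([.5537,.1697,0]); 
for a in (272,):
    t=hub+.118*np.array([np.cos(np.radians(a)),np.sin(np.radians(a)),0]); print(t,"tool cm",100*R.T@(t-p))
c=cap("wrist","w11.png")
t=cap("top","t11.png"); f=t["frame"]
for n,fr in (("w",c),("t",t)):
    h=cv2.cvtColor(fr["frame"],cv2.COLOR_BGR2HSV); m=cv2.inRange(h,(10,120,80),(26,255,255)); k,l,s_,ce=cv2.connectedComponentsWithStats(m)
    for i in range(1,k):
        if s_[i,4]>5:
            q=onz(fr,*ce[i],.104); print(n,s_[i],np.round(ce[i],1),np.round(q,4),"ang",np.degrees(np.arctan2(*(q-hub)[1::-1])),"r",np.hypot(*(q-hub)[:2]))
```

```text
t 18.5 p [0.524  0.2225 0.207 ] yaw -90.18521005159009 tilt [ 0.  0. -1.] F [ 0.1 -0.4  0.1] gap -0.0016933865554406627 q [ 38.7  17.8   3.4   0.  -75.6  51.1]
[0.55781814 0.05177188 0.        ] tool cm [17.06278737 -3.43314163 20.69737009]
w [310 199  19  18 190] [318.5 206.8] [0.5251 0.2206 0.104 ] ang 119.34881775538686 r 0.05835326911475275
w [255 271  20   9  39] [266.4 274.5] [0.4677 0.263  0.104 ] ang 132.66346050974974 r 0.12694502685043768
w [ 36 301  39  46 429] [ 54.1 322.5] [0.3703 0.5558 0.104 ] ang 115.4081615650594 r 0.42743942736072693
w [ 18 303  14  20 149] [ 24.6 312.2] [0.371  0.6258 0.104 ] ang 111.82696878794735 r 0.49131144832464246
t [ 440   54   85   43 2005] [481.5  75.6] [ 0.8875 -0.5115  0.104 ] ang -63.89509930085179 r 0.7586016026473782
t [30 70 13  8 82] [35.9 73.6] [0.9344 0.8101 0.104 ] ang 59.27004170882293 r 0.7450277366630784
t [ 22 146   1   9   9] [ 22. 150.] [0.6986 0.8308 0.104 ] ang 77.6368683742278 r 0.6767679741421649
t [  0 156  22  30 224] [ 11.  177.9] [0.6165 0.8551 0.104 ] ang 84.76107179069577 r 0.6882567875649198
t [232 204   3   3   6] [233.2 205.3] [0.5193 0.219  0.104 ] ang 124.88331426363352 r 0.06009230198633512
t [ 74 273  20  34 553] [ 83.6 289.3] [0.2977 0.6266 0.104 ] ang 119.26043558262589 r 0.5237498670346403
t [ 48 281  14  13 139] [ 54.5 286.9] [0.3063 0.7068 0.104 ] ang 114.73477113570485 r 0.591332305184728
```

>>> {"fn": "drive_tool", "kwargs": {"targets": [{"dx": 4.25,"dy": -0.85,"dz": 0,"rx": 0,"ry": 0,"rz": 0},{"dx": 4.25,"dy": -0.85,"dz": 0,"rx": 0,"ry": 0,"rz": 0},{"dx": 4.25,"dy": -0.85,"dz": 0,"rx": 0,"ry": 0,"rz": 0},{"dx": 4.25,"dy": -0.85,"dz": 0,"rx": 0,"ry": 0,"rz": 0},{"dx": 0,"dy": 0,"dz": 0,"rx": 0,"ry": 0,"rz": 0},{"dx": 0,"dy": 0,"dz": 4,"rx": 0,"ry": 0,"rz": 0},{"dx": 0,"dy": 0,"dz": 4,"rx": 0,"ry": 0,"rz": 0},{"dx": 0,"dy": 0,"dz": 0,"rx": 0,"ry": 0,"rz": 0}]}}

```text
time: 19.4
eef_pos: [0.5534, 0.0518, 0.1212]
ee_rot: [[-0.008, -1.0, -0.011], [-1.0, 0.008, -0.002], [0.002, 0.011, -1.0]]
contact_force: [-0.8, -0.1, -0.0]
finger_gap: 0.004
```

Run:
```python
import st
from h import *
c=cap("wrist","w12.png")
```

```text
t 19.4 p [0.5534 0.0518 0.1212] yaw -90.45475384541783 tilt [-0.011 -0.002 -1.   ] F [-0.8 -0.1 -0. ] gap 0.0035205956079064097 q [ 21.4  20.1  -6.3  -0.1 -64.2  68.2]
```

View pics/w12.png

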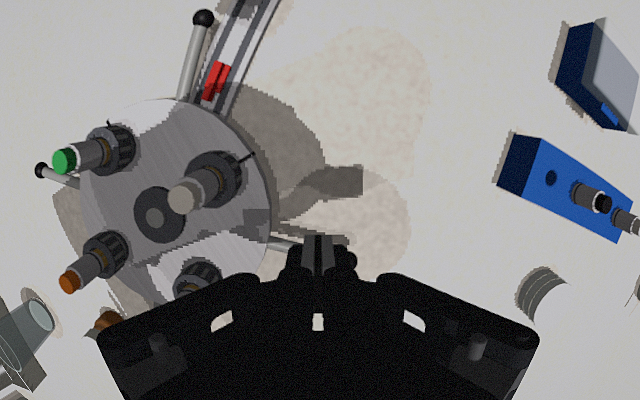

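Run:
```python
import st
from h import *
c=cap("wrist"); hub=np.array([.5537,.1697,0])
for u,v in ((280,241),(300,245),(203,18),(40,170)):
    q=onz(c,u,v,.03); print(np.round(q,4),"ang",np.degrees(np.arctan2(*(q-hub)[1::-1]))%360,"r",np.hypot(*(q-hub)[:2]))
print(proj(c,hub+[.1*np.cos(np.radians(255)),.1*np.sin(np.radians(255)),.03]))
```

```text
t 19.45 p [0.5556 0.052  0.1247] yaw -90.35938184193866 tilt [-0.005 -0.002 -1.   ] F [0.4 0.5 1. ] gap 0.002514062903187647 q [ 21.4  20.   -6.   -0.  -64.3  68.2]
[0.5322 0.0787 0.03  ] ang 256.7199684016267 r 0.09351279584968729
[0.529  0.0638 0.03  ] ang 256.86988510634893 r 0.10871766002183343
[0.6988 0.1315 0.03  ] ang 345.26634296707255 r 0.15006502397178934
[0.5951 0.3162 0.03  ] ang 74.22261828652191 r 0.15222859250688944
(np.float64(287.67366529217895), np.float64(246.42760824932998))
```

>>> {"fn": "drive_tool", "kwargs": {"targets": [{"dx": 0,"dy": 0,"dz": 2.5,"rx": 0,"ry": 0,"rz": 0},{"dx": 0,"dy": 0,"dz": 2.5,"rx": 0,"ry": 0,"rz": 0},{"dx": 0,"dy": 0,"dz": 1.5,"rx": 0,"ry": 0,"rz": 0},{"dx": 0,"dy": 0,"dz": 1.0,"rx": 0,"ry": 0,"rz": 0},{"dx": 0,"dy": 0,"dz": 0,"rx": 0,"ry": 0,"rz": 0},{"dx": 0,"dy": 0,"dz": 0,"rx": 0,"ry": 0,"rz": 0}]}}

```text
time: 20.1
eef_pos: [0.5585, 0.0528, 0.053]
ee_rot: [[-0.004, -1.0, 0.003], [-1.0, 0.004, 0.0], [-0.0, -0.003, -1.0]]
contact_force: [0.8, 0.7, 0.1]
finger_gap: 0.0
```

>>> {"fn": "drive_tool", "kwargs": {"targets": [{"dx": 0,"dy": 0.62,"dz": 0,"rx": 0,"ry": 0,"rz": 3},{"dx": 0,"dy": 0.62,"dz": 0,"rx": 0,"ry": 0,"rz": 3},{"dx": 0,"dy": 0.62,"dz": 0,"rx": 0,"ry": 0,"rz": 3},{"dx": 0,"dy": 0.62,"dz": 0,"rx": 0,"ry": 0,"rz": 3},{"dx": 0,"dy": 0.62,"dz": 0,"rx": 0,"ry": 0,"rz": 3},{"dx": 0,"dy": 0.62,"dz": 0,"rx": 0,"ry": 0,"rz": 3},{"dx": 0,"dy": 0.62,"dz": 0,"rx": 0,"ry": 0,"rz": 3},{"dx": 0,"dy": 0.62,"dz": 0,"rx": 0,"ry": 0,"rz": 3},{"dx": 0,"dy": 0.62,"dz": 0,"rx": 0,"ry": 0,"rz": 3},{"dx": 0,"dy": 0.62,"dz": 0,"rx": 0,"ry": 0,"rz": 3}]}}

```text
time: 21.1
eef_pos: [0.4987, 0.0673, 0.0531]
ee_rot: [[-0.506, -0.863, 0.003], [-0.863, 0.506, 0.001], [-0.002, -0.002, -1.0]]
contact_force: [-0.0, -0.7, -0.3]
finger_gap: 0.003
```

```bash
cat > pol.py <<'E'
import st
from h import *
hub=np.array([.5537,.1697,0]); s=ctrl.observe(); d=np.array(s["eef_pos"])-hub; R=np.array(s["ee_rot"])
a=np.degrees(np.arctan2(d[1],d[0]))%360; print("finger ang",a,"r",np.hypot(d[0],d[1]),"tool y ang - tangent",((np.degrees(np.arctan2(R[1,1],R[0,1]))-(a-90)+180)%360)-180)
E
python3 pol.py
```

```text
t 21.1 p [0.4987 0.0673 0.0531] yaw -120.37989561207867 tilt [ 0.003  0.001 -1.   ] F [-0.  -0.7 -0.3] gap 0.0027932081067290403 q [ 25.6  18.6 -20.3   0.1 -50.9  34. ]
finger ang 241.74281663281016 r 0.11620180452600526 tool y ang - tangent -2.1230086010515095
```

>>> {"fn": "drive_tool", "kwargs": {"targets": [{"dx": 0.02,"dy": 0.62,"dz": 0.1,"rx": 0,"ry": 0,"rz": 3},{"dx": 0.02,"dy": 0.62,"dz": 0.1,"rx": 0,"ry": 0,"rz": 3},{"dx": 0.02,"dy": 0.62,"dz": 0.1,"rx": 0,"ry": 0,"rz": 3},{"dx": 0.02,"dy": 0.62,"dz": 0.1,"rx": 0,"ry": 0,"rz": 3},{"dx": 0.02,"dy": 0.62,"dz": 0,"rx": 0,"ry": 0,"rz": 3},{"dx": 0.02,"dy": 0.62,"dz": 0,"rx": 0,"ry": 0,"rz": 3},{"dx": 0.02,"dy": 0.62,"dz": 0,"rx": 0,"ry": 0,"rz": 3},{"dx": 0.02,"dy": 0.62,"dz": 0,"rx": 0,"ry": 0,"rz": 3},{"dx": 0.02,"dy": 0.62,"dz": 0,"rx": 0,"ry": 0,"rz": 3},{"dx": 0.02,"dy": 0.62,"dz": 0,"rx": 0,"ry": 0,"rz": 3}]}}

```text
time: 22.1
eef_pos: [0.4533, 0.1088, 0.0491]
ee_rot: [[-0.869, -0.494, 0.003], [-0.494, 0.869, 0.001], [-0.004, -0.0, -1.0]]
contact_force: [1.4, -0.6, 0.8]
finger_gap: -0.001
```

```bash
python3 pol.py
python3 - <<'E'
from h import *
c=cap("wrist","w13.png"); hub=np.array([.5537,.1697,0])
h=cv2.cvtColor(c["frame"],cv2.COLOR_BGR2HSV); m=cv2.inRange(h,(10,120,80),(26,255,255)); k,l,s_,ce=cv2.connectedComponentsWithStats(m)
for i in range(1,k):
    if s_[i,4]>25:
        q=onz(c,*ce[i],.104)-hub; print(s_[i],np.round(ce[i],1),"ang",np.degrees(np.arctan2(q[1],q[0])),"r",np.hypot(*q[:2]))
E
```

```text
t 22.1 p [0.4533 0.1088 0.0491] yaw -150.37685313764797 tilt [ 0.003  0.001 -1.   ] F [ 1.4 -0.6  0.8] gap -0.0005249686837469244 q [ 32.9  15.3 -26.    0.1 -48.5  -3.3]
finger ang 211.24437553854432 r 0.11744936802733648 tool y ang - tangent -1.6213249692835063
[  1 346  23  26 278] [ 11.5 357.6] ang 68.360778471939 r 0.04986405990481013
```

>>> {"fn": "drive_tool", "kwargs": {"targets": [{"dx": 0,"dy": 0.62,"dz": 0,"rx": 0,"ry": 0,"rz": 3},{"dx": 0,"dy": 0.62,"dz": 0,"rx": 0,"ry": 0,"rz": 3},{"dx": 0,"dy": 0.62,"dz": 0,"rx": 0,"ry": 0,"rz": 3},{"dx": 0,"dy": 0.62,"dz": 0,"rx": 0,"ry": 0,"rz": 3},{"dx": 0,"dy": 0.62,"dz": 0,"rx": 0,"ry": 0,"rz": 3},{"dx": 0,"dy": 0.62,"dz": 0,"rx": 0,"ry": 0,"rz": 3},{"dx": 0,"dy": 0.62,"dz": 0,"rx": 0,"ry": 0,"rz": 3},{"dx": 0,"dy": 0.62,"dz": 0,"rx": 0,"ry": 0,"rz": 3},{"dx": 0,"dy": 0.62,"dz": 0,"rx": 0,"ry": 0,"rz": 3},{"dx": 0,"dy": 0.62,"dz": 0,"rx": 0,"ry": 0,"rz": 3}]}}

```text
time: 23.15
eef_pos: [0.4358, 0.1675, 0.0487]
ee_rot: [[-1.0, 0.006, 0.002], [0.006, 1.0, 0.001], [-0.002, 0.001, -1.0]]
contact_force: [1.1, 0.1, 1.4]
finger_gap: -0.0
```

```bash
python3 pol.py
```

```text
t 23.15 p [0.4358 0.1675 0.0487] yaw 179.68315493884884 tilt [ 0.002  0.001 -1.   ] F [1.1 0.1 1.4] gap -0.000389804351653289 q [ 40.4  15.4 -25.9   0.  -48.6 -40.7]
finger ang 181.08633146357974 r 0.11788939946028693 tool y ang - tangent -1.4030270224507717
```

>>> {"fn": "drive_tool", "kwargs": {"targets": [{"dx": 0,"dy": 0.62,"dz": 0,"rx": 0,"ry": 0,"rz": 3},{"dx": 0,"dy": 0.62,"dz": 0,"rx": 0,"ry": 0,"rz": 3},{"dx": 0,"dy": 0.62,"dz": 0,"rx": 0,"ry": 0,"rz": 3},{"dx": 0,"dy": 0.62,"dz": 0,"rx": 0,"ry": 0,"rz": 3},{"dx": 0,"dy": 0.62,"dz": 0,"rx": 0,"ry": 0,"rz": 3},{"dx": 0,"dy": 0.62,"dz": 0,"rx": 0,"ry": 0,"rz": 3},{"dx": 0,"dy": 0.62,"dz": 0,"rx": 0,"ry": 0,"rz": 3},{"dx": 0,"dy": 0.62,"dz": 0,"rx": 0,"ry": 0,"rz": 3},{"dx": 0,"dy": 0.41,"dz": 0,"rx": 0,"ry": 0,"rz": 2},{"dx": 0,"dy": 0.2,"dz": 0,"rx": 0,"ry": 0,"rz": 1}]}}

```text
time: 24.15
eef_pos: [0.4476, 0.2214, 0.0484]
ee_rot: [[-0.889, 0.458, 0.002], [0.458, 0.889, 0.001], [-0.001, 0.002, -1.0]]
contact_force: [-0.1, 0.1, 0.9]
finger_gap: 0.003
```

```bash
python3 pol.py
python3 - <<'E'
from h import *
c=cap("wrist","w14.png"); hub=np.array([.5537,.1697,0])
h=cv2.cvtColor(c["frame"],cv2.COLOR_BGR2HSV); m=cv2.inRange(h,(10,120,80),(26,255,255)); k,l,s_,ce=cv2.connectedComponentsWithStats(m)
for i in range(1,k):
    if s_[i,4]>25:
        q=onz(c,*ce[i],.104)-hub; print(s_[i],np.round(ce[i],1),"ang",np.degrees(np.arctan2(q[1],q[0])),"r",np.hypot(*q[:2]))
E
```

```text
t 24.15 p [0.4476 0.2214 0.0484] yaw 152.7378712969019 tilt [ 0.002  0.001 -1.   ] F [-0.1  0.1  0.9] gap 0.0033460345460240098 q [ 44.3  18.6 -21.2   0.  -50.1 -71.6]
finger ang 154.02985244974332 r 0.11805920564798525 tool y ang - tangent -1.2918745882852818
[430 284  19  10  66] [439.7 287.8] ang 164.1946748432743 r 0.15043840390133117
[  0 342  20  29 267] [  8.7 355.4] ang 9.684710317103304 r 0.04936319080215104
```

>>> {"fn": "drive_tool", "kwargs": {"targets": [{"dx": 0,"dy": 0.51,"dz": 0,"rx": 0,"ry": 0,"rz": 2.5},{"dx": 0,"dy": 0.51,"dz": 0,"rx": 0,"ry": 0,"rz": 2.5},{"dx": 0,"dy": 0.51,"dz": 0,"rx": 0,"ry": 0,"rz": 2.5},{"dx": 0,"dy": 0.51,"dz": 0,"rx": 0,"ry": 0,"rz": 2.5},{"dx": 0,"dy": 0.51,"dz": 0,"rx": 0,"ry": 0,"rz": 2.5},{"dx": 0,"dy": 0.51,"dz": 0,"rx": 0,"ry": 0,"rz": 2.5},{"dx": 0,"dy": 0.51,"dz": 0,"rx": 0,"ry": 0,"rz": 2.5},{"dx": 0,"dy": 0.51,"dz": 0,"rx": 0,"ry": 0,"rz": 2.5},{"dx": 0,"dy": 0.41,"dz": 0,"rx": 0,"ry": 0,"rz": 2},{"dx": 0,"dy": 0.2,"dz": 0,"rx": 0,"ry": 0,"rz": 1}]}}

```text
time: 25.2
eef_pos: [0.4755, 0.2578, 0.0477]
ee_rot: [[-0.639, 0.769, 0.001], [0.769, 0.639, 0.0], [0.0, 0.001, -1.0]]
contact_force: [-1.3, 0.1, -0.0]
finger_gap: -0.002
```

>>> {"fn": "drive_tool", "kwargs": {"targets": [{"dx": 0,"dy": 0.2,"dz": 0,"rx": 0,"ry": 0,"rz": 1},{"dx": 0,"dy": 0.2,"dz": 0,"rx": 0,"ry": 0,"rz": 1},{"dx": 0,"dy": 0.2,"dz": 0,"rx": 0,"ry": 0,"rz": 1},{"dx": 0,"dy": 0.1,"dz": 0,"rx": 0,"ry": 0,"rz": 0.5},{"dx": 0,"dy": 0,"dz": 0,"rx": 0,"ry": 0,"rz": 0},{"dx": 0,"dy": 0,"dz": 0,"rx": 0,"ry": 0,"rz": 0}]}}

```text
time: 25.8
eef_pos: [0.4806, 0.262, 0.0473]
ee_rot: [[-0.591, 0.807, 0.0], [0.807, 0.591, 0.0], [-0.0, 0.0, -1.0]]
contact_force: [0.3, 0.6, 0.5]
finger_gap: -0.004
```

```bash
python3 pol.py
python3 - <<'E'
from h import *
hub=np.array([.5537,.1697,0])
for n in ("wrist","top"):
    c=cap(n,n+"15.png")
    h=cv2.cvtColor(c["frame"],cv2.COLOR_BGR2HSV); m=cv2.inRange(h,(10,120,80),(26,255,255)); k,l,s_,ce=cv2.connectedComponentsWithStats(m)
    for i in range(1,k):
        q=onz(c,*ce[i],.104)-hub
        if s_[i,4]>3 and np.hypot(*q[:2])<.1: print(n,s_[i],np.round(ce[i],1),"ang",np.degrees(np.arctan2(q[1],q[0])),"r",np.hypot(*q[:2]))
E
```

```text
t 25.8 p [0.4806 0.262  0.0473] yaw 126.24136942824263 tilt [ 0.  0. -1.] F [0.3 0.6 0.5] gap -0.003626439182460811 q [ 45.   23.3 -13.9   0.  -52.8 -98.7]
finger ang 128.37929842961177 r 0.1177290789167684 tool y ang - tangent -2.1379288583075606
wrist [129 189   3   2   4] [130.2 189.8] ang 163.69657928899804 r 0.09234352366373838
wrist [  0 346  21  30 309] [  9.6 359.4] ang -16.334132816519308 r 0.048686420090332555
wrist [ 17 363   2   4   5] [ 17.4 364.2] ang -9.870395766459916 r 0.043585126300740164
top [254 172   5   5  19] [256.  173.8] ang -15.471193304666906 r 0.057117951163534735
```

>>> {"fn": "drive_tool", "kwargs": {"targets": [{"dx": 0,"dy": 0.2,"dz": 0,"rx": 0,"ry": 0,"rz": 1},{"dx": 0,"dy": 0.2,"dz": 0,"rx": 0,"ry": 0,"rz": 1},{"dx": 0,"dy": 0.2,"dz": 0,"rx": 0,"ry": 0,"rz": 1},{"dx": 0,"dy": 0.2,"dz": 0,"rx": 0,"ry": 0,"rz": 1},{"dx": 0,"dy": 0.2,"dz": 0,"rx": 0,"ry": 0,"rz": 1},{"dx": 0,"dy": 0.2,"dz": 0,"rx": 0,"ry": 0,"rz": 1},{"dx": 0,"dy": 0.2,"dz": 0,"rx": 0,"ry": 0,"rz": 1},{"dx": 0,"dy": 0.2,"dz": 0,"rx": 0,"ry": 0,"rz": 1},{"dx": 0,"dy": 0.1,"dz": 0,"rx": 0,"ry": 0,"rz": 0.5},{"dx": 0,"dy": 0,"dz": 0,"rx": 0,"ry": 0,"rz": 0}]}}

```text
time: 26.9
eef_pos: [0.4951, 0.2712, 0.0473]
ee_rot: [[-0.465, 0.885, 0.0], [0.885, 0.465, 0.0], [-0.0, 0.0, -1.0]]
contact_force: [0.1, -1.1, -0.4]
finger_gap: 0.003
```

```bash
python3 pol.py
python3 - <<'E'
from h import *
hub=np.array([.5537,.1697,0])
c=cap("top","top16.png"); h=cv2.cvtColor(c["frame"],cv2.COLOR_BGR2HSV)
def blob(lo,hi,z,lab,rm):
    m=cv2.inRange(h,lo,hi); k,l,s_,ce=cv2.connectedComponentsWithStats(m)
    for i in range(1,k):
        q=onz(c,*ce[i],z)
        if s_[i,4]>3 and np.hypot(*(q-hub)[:2])<rm: print(lab,s_[i,4],np.round(ce[i],1),np.round(q,4))
blob((10,120,80),(26,255,255),.104,"orange",.1)
blob((50,120,50),(75,255,255),.104,"green",.1)
blob((100,120,60),(125,255,255),.104,"blue",.1)
blob((0,150,80),(6,255,255),.0215,"red",.14); blob((174,150,80),(180,255,255),.0215,"red",.14)
E
```

```text
t 26.9 p [0.4951 0.2712 0.0473] yaw 117.71211276167456 tilt [ 0.  0. -1.] F [ 0.1 -1.1 -0.4] gap 0.0028935370648564456 q [  44.6   24.9  -11.2    0.   -53.9 -106.9]
finger ang 119.99678040168065 r 0.1171895634766196 tool y ang - tangent -2.2846669104168313
orange 19 [258.8 174.6] [0.6061 0.1465 0.104 ]
green 18 [270.1 201.4] [0.5276 0.115  0.104 ]
blue 20 [231.2 186.2] [0.5744 0.2248 0.104 ]
red 31 [269.2 167.5] [0.6481 0.1256 0.0215]
red 5 [269.6 170.2] [0.6397 0.1244 0.0215]
```

>>> {"fn": "drive_tool", "kwargs": {"targets": [{"dx": 0,"dy": 0.1,"dz": 0,"rx": 0,"ry": 0,"rz": 0.5},{"dx": 0,"dy": 0.1,"dz": 0,"rx": 0,"ry": 0,"rz": 0.5},{"dx": 0,"dy": 0.05,"dz": 0,"rx": 0,"ry": 0,"rz": 0.3},{"dx": 0,"dy": 0,"dz": 0,"rx": 0,"ry": 0,"rz": 0},{"dx": 0,"dy": 0,"dz": 0,"rx": 0,"ry": 0,"rz": 0}]}}

```text
time: 27.45
eef_pos: [0.4972, 0.2723, 0.0473]
ee_rot: [[-0.445, 0.895, 0.0], [0.895, 0.445, 0.0], [0.0, 0.0, -1.0]]
contact_force: [-0.1, 0.8, 0.5]
finger_gap: -0.002
```

>>> {"fn": "drive_tool", "kwargs": {"targets": [{"dx": 0,"dy": -0.5,"dz": 0,"rx": 0,"ry": 0,"rz": 0},{"dx": 0,"dy": -1,"dz": 0,"rx": 0,"ry": 0,"rz": 0},{"dx": 0,"dy": 0,"dz": -2,"rx": 0,"ry": 0,"rz": 0},{"dx": 0,"dy": 0,"dz": -4,"rx": 0,"ry": 0,"rz": 0},{"dx": 0,"dy": 0,"dz": -4,"rx": 0,"ry": 0,"rz": 0},{"dx": 0,"dy": 0,"dz": -4,"rx": 0,"ry": 0,"rz": 0},{"dx": 0,"dy": 0,"dz": -4,"rx": 0,"ry": 0,"rz": 0},{"dx": 0,"dy": 0,"dz": 0,"rx": 0,"ry": 0,"rz": 0}]}}

```text
time: 28.25
eef_pos: [0.4855, 0.2666, 0.2339]
ee_rot: [[-0.446, 0.895, 0.01], [0.895, 0.446, 0.007], [0.001, 0.012, -1.0]]
contact_force: [0.1, 0.6, -0.6]
finger_gap: 0.002
```

```bash
python3 pol.py
```

```text
t 28.25 p [0.4855 0.2666 0.2339] yaw 116.46375752366315 tilt [ 0.01   0.007 -1.   ] F [ 0.1  0.6 -0.6] gap 0.0016397541286584994 q [ 4.500e+01  1.500e+01  3.400e+00  1.000e-01 -7.770e+01 -1.086e+02]
finger ang 125.13393630317962 r 0.11843611608274446 tool y ang - tangent -8.671138085749448
```

>>> {"fn": "drive_tool", "kwargs": {"targets": [{"dx": 0,"dy": 0,"dz": 0,"rx": 0,"ry": 0,"rz": -8.25},{"dx": 0,"dy": 0,"dz": 0,"rx": 0,"ry": 0,"rz": -8.25},{"dx": 0,"dy": 0,"dz": 0,"rx": 0,"ry": 0,"rz": -8.25},{"dx": 0,"dy": 0,"dz": 0,"rx": 0,"ry": 0,"rz": -8.25},{"dx": 0,"dy": 0,"dz": 0,"rx": 0,"ry": 0,"rz": -8.25},{"dx": 0,"dy": 0,"dz": 0,"rx": 0,"ry": 0,"rz": -8.25}]}}

```text
time: 28.85
eef_pos: [0.4829, 0.2652, 0.2269]
ee_rot: [[-0.971, 0.237, -0.0], [0.237, 0.971, -0.0], [0.0, -0.0, -1.0]]
contact_force: [-0.1, -0.2, -0.6]
finger_gap: -0.002
```

>>> {"fn": "drive_tool", "kwargs": {"targets": [{"dx": -4,"dy": -0.7,"dz": 0,"rx": 0,"ry": 0,"rz": 0},{"dx": -4,"dy": -0.7,"dz": 0,"rx": 0,"ry": 0,"rz": 0},{"dx": -3,"dy": -0.7,"dz": 0,"rx": 0,"ry": 0,"rz": 0},{"dx": -2,"dy": 0,"dz": 0,"rx": 0,"ry": 0,"rz": 0},{"dx": 0,"dy": 0,"dz": 0,"rx": 0,"ry": 0,"rz": 0},{"dx": 0,"dy": 0,"dz": 0,"rx": 0,"ry": 0,"rz": 0},{"dx": 0,"dy": 0,"dz": 0,"rx": 0,"ry": 0,"rz": 0}]}}

```text
time: 29.55
eef_pos: [0.6038, 0.2139, 0.2274]
ee_rot: [[-0.97, 0.242, -0.0], [0.242, 0.97, 0.0], [0.0, 0.0, -1.0]]
contact_force: [-0.4, -0.2, 0.3]
finger_gap: -0.005
```

Run:
```python
import st
from h import *
c=cap("wrist","w17.png"); a=c["frame"][20:260,150:470]
cv2.imwrite("pics/w17c.png",cv2.resize(a,None,fx=2.5,fy=2.5,interpolation=cv2.INTER_CUBIC))
np.save("w17.npy",c["M"])
```

```text
t 29.55 p [0.6038 0.2139 0.2274] yaw 165.96896027348023 tilt [-0.  0. -1.] F [-0.4 -0.2  0.3] gap -0.004601529204860024 q [ 33.4  25.5  17.9  -0.  -82.3 -47.5]
```

View pics/w17c.png

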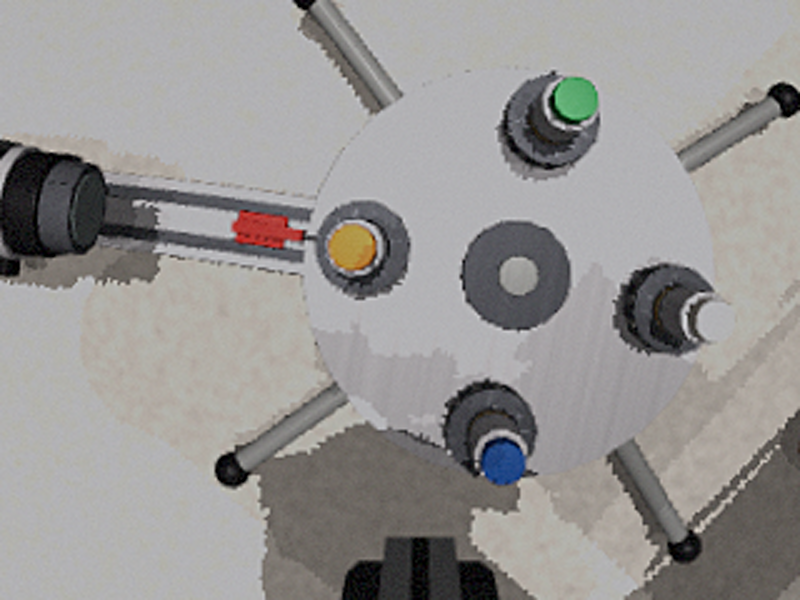

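Run:
```python
from h import *
c=cap("wrist")
P=lambda u,v,z: onz(c,150+u/2.5,20+v/2.5,z)
hub=P(516,275,.046)
for n,u,v,z in (("mark",312,238,.036),("ptr tip",301,236,.0215),("ptr body",262,229,.0215),("disc",352,246,.104),("green",576,99,.104),("blue",502,461,.104)):
    q=P(u,v,z); d=q-hub; print(n,np.round(q,4),"r",round(np.hypot(*d[:2]),4),"ang",round(np.degrees(np.arctan2(d[1],d[0])),1))
h=cv2.cvtColor(c["frame"],cv2.COLOR_BGR2HSV)
for lo,hi,z,l in (((10,120,80),(26,255,255),.104,"orange"),((0,150,80),(6,255,255),.0215,"red")):
    m=cv2.inRange(h,lo,hi); k,L,s,ce=cv2.connectedComponentsWithStats(m)
    for i in range(1,k):
        d=onz(c,*ce[i],z)-hub
        if s[i,4]>30 and np.hypot(*d[:2])<.15: print(l,s[i,4],"r",np.hypot(*d[:2]),"ang",np.degrees(np.arctan2(d[1],d[0])))
t0=cv2.imread("pics/top0.png"); t=cap("top","tend.png")["frame"]
d=cv2.absdiff(cv2.GaussianBlur(t0,(5,5),0),cv2.GaussianBlur(t,(5,5),0)).max(2)>50
k,L,s,ce=cv2.connectedComponentsWithStats(d.astype(np.uint8)); print([s[i].tolist() for i in range(1,k) if s[i,4]>25])
```

```text
mark [0.6284 0.1352 0.036 ] r 0.0812 ang -24.3
ptr tip [0.6346 0.1325 0.0215] r 0.0879 ang -24.3
ptr body [0.6498 0.1251 0.0215] r 0.1049 ang -24.6
disc [0.6082 0.144  0.104 ] r 0.0591 ang -24.6
green [0.5292 0.1145 0.104 ] r 0.0598 ang -115.0
blue [0.5786 0.2225 0.104 ] r 0.0589 ang 65.9
orange 262 r 0.059130707769392984 ang -24.565983820733763
orange 76 r 0.12086433094219845 ang 142.0844139128774
red 266 r 0.10433033263547448 ang -24.79310623533011
[[154, 80, 45, 25, 222], [157, 95, 46, 33, 848], [124, 100, 158, 263, 11008], [262, 151, 8, 20, 76], [103, 153, 18, 38, 236], [112, 154, 25, 60, 688], [256, 173, 12, 13, 117], [238, 174, 12, 12, 109], [284, 179, 18, 10, 42], [265, 181, 13, 13, 114], [379, 189, 9, 7, 39], [93, 194, 15, 11, 94], [266, 200, 12, 11, 104], [230, 203, 12, 11, 99], [283, 206, 22, 8, 102], [257, 209, 13, 13, 132], [239, 210, 12, 13, 94], [114, 220, 38, 63, 378], [239, 228, 10, 21, 84], [269, 240, 6, 7, 32], [144, 243, 32, 24, 600], [2, 298, 179, 95, 8673], [177, 344, 81, 55, 2682], [289, 348, 37, 18, 424], [255, 367, 31, 33, 652], [297, 369, 28, 16, 284], [340, 369, 19, 31, 140], [152, 376, 23, 11, 132], [335, 383, 8, 17, 83], [119, 385, 14, 15, 81], [0, 389, 19, 11, 151], [179, 388, 9, 12, 26]]
```

```bash
python3 -c "
from station import ctrl
print(ctrl.sign_off())"
```

```text
the job is handed in; nothing more can be done
None
```

The orange mount is in the empty chuck, the nut is tightened, and the chuck is lined up with the red pointer. I handed the job in at about 29.7 s, and the hand-in reports no verdict.

- **Seating:** I lowered the mount until the shoulder met the jaws (4.3 N) at the expected height. The last picture shows it standing in the chuck, 59 mm from the axis (nominal 60).
- **Nut:** I turned it 79° clockwise (about 1.38 rad). The finger gap stayed steady and the torque rose from 0.02 to 0.17 N m. I could not read the nut angle directly. If the flats shifted as the fingers closed, it could be as low as about 1.1 rad, still above the 1.05 needed.
- **Alignment:** I pushed one spoke clockwise with the closed fingers, then backed off and lifted clear. The last wrist view puts the mark at -24.3° and the pointer at -24.3° to -24.8°, less than 1 mm apart. A coarser top view, taken before the last small push, read about 1.5° short.
- **Bystanders:** I saw no contact with the camera, clamped samples or spares. Comparing start and end top pictures was not conclusive, because moving shadows and the arm itself swamp the difference. One changed patch lies by the glass beaker, where I take it to be the arm's shadow, but I did not confirm that.

I viewed 12 pictures, the limit.

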